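# Rack the full reagent bottles, return the empties

## Robot

A 7-joint arm with a two-finger parallel gripper is mounted at the origin on a cart in front of the work surface, level with it; the furniture and walls round the work are solid. World frame = base frame: x ahead of the robot, y to its left, z up, the work surface at z = 0. Lengths are in m, angles in degrees, forces in N, time in s.
With the tool pointing down it reaches from about 0.425 to 0.875 m from the base axis. Payload 4.7 kg.
Tool frame: the origin (TCP) lies at the very end of the fingers, on their centre line; the grasp point (between the pads) lies 19 mm behind it (env.grip_point_offset is the distance from the TCP to the grasp point, in m); z points along the fingers, y is the line along which they close (so a half turn about z gives the same grasp; the last joint's range is limited). The gripper opens to 87 mm and grips with 3 to 60 N. Pads are 19 mm wide; open, the fingers measure 117 mm over their backs; the gripper's body (75 mm by 190 mm) begins 51 mm behind the grasp point.
Start: joints at [64.062, 18.392, -4.016, 83.108, 1.295, 78.541, -3.26], TCP at [0.293, -0.58, 0.223] pointing down, gripper open.
Joint ranges: [-163.93, 163.93], [-17.29, 119.83], [-79.2, 71.16], [3.27, 140.29], [-89.18, 269.18], [5.43, 117.66], [-154.24, 154.24]. Speed limits (degrees/s): [147.25, 147.25, 180, 180, 180, 180, 180].

## Interface

Orientations are given as [roll, pitch, yaw] about the fixed x, y, z axes, in that order (R = Rz(yaw) Ry(pitch) Rx(roll)).
In Python, from cell import env gives the robot as it stands.
- The arm moves only by the tool jog_arm, never from a script. Its argument "motion" is a list of rows, each an object of numbers: "x", "y", "z": the shift along the tool's x, y, z in cm; "ax", "ay", "az": the turn, a rotation vector about the tool's x, y, z in degrees. In form: [{"x": .., "y": .., "z": .., "ax": .., "ay": .., "az": ..}, ...]. A call has exactly 5 rows; each row shifts and turns the commanded pose from where the row before left it, along the tool's axes as they then stand; what a row does not reach is not made up. A row lasts 1/10 s, in which the tool goes at most 50 mm and 8.59 degrees, less where a joint would pass 70% of its speed; a pose out of reach is approached as far as the arm can. A call is refused whole if a number of a shift passes 5 or a number of a turn 8.59, either way. A call with a gripper value outside its range is refused whole. "claw" is the gripper command: -1 is shut, 1 is fully open, values between are in proportion, set as the call begins (left out, the last holds). The fingers move at their own pace and stop on an object; "squeeze" is the grip in N (left out, the last holds). Time passes only in rows, so rows that do not move let the fingers close, or fill a call up. It gives the time, the measured TCP pose, the force, the opening and the grip force at its end, in the units of the state.
- env.get_obs(): the state, without advancing time (a new reading comes with each control period).
- env.read_camera(name): name is "scene" or "top" or "wrist"; returns the picture (480x640x3 uint8, red, green, blue); there is no depth.
- env.camera_params(name): a dict with "fx", "fy", "cx", "cy" (pixels), "k1" (the pictures are not rectified: a ray, as slopes to the right and down, at radius r is drawn at 1 + k1 r^2 times it, then the intrinsics apply), "extrinsics" (4x4, takes a point from world to camera coordinates). Camera axes: x right, y up, looking along -z (the intrinsics and any distortion apply to the point x, -y, -z); pixel columns grow to the right and rows downward; lengths in m; the calibration is good to about 2 mm. A picture is of the moment at which its call begins: read the wrist's pose just before it. camera_params takes no time and is no camera call; for the wrist camera it gives the pose at the moment of the call.
- env.sign_off(): hands the job in; it is judged then, once.
The state is a dict: "time_s": time; "qpos": joint angles; "joint_velocities": joint speeds; "effort": joint torques, N m; "tool_pos": TCP position; "tool_rot": TCP orientation; "force": force on the tool from outside, world axes, zero at the start; "wrist_torque": the same for the moment, N m; "grip_width": finger opening in m; "grasp_force": force on a finger pad.
Only numpy, scipy, OpenCV 4.12 (cv2) and the standard library are available. Lean on these libraries where they do the work, as an engineer would, in place of code of your own. Each camera call takes 0.05 s, during which the arm holds its last target. There are 200 camera calls.

## Task

The white bottles standing loose on the bench look alike, but some are full and heavy and the others empty and light: feel the weight of each one in the grip. Stand every full one upright in a free cell of the blue rack, right down on the cell floor, and every empty one upright on the floor of the metal tray, without disturbing the brown bottles already in the rack or the small black-capped sample vial behind them.

Things in the scene. Friction and masses are not known exactly. Their poses are not given: they have to be found in the camera images.
- rack: Blue plastic bottle rack, a fixed block 252 (its x) by 172 (its y) by 30 mm high, with six square cells open at the top in 3 rows along x by 2 along y, 80 mm apart; origin at the centre of its underside on the bench.
- cell_1 (a point): Centre of the floor of one rack cell (5 mm above the bench); the cell is 58 mm square and 25 mm deep, its sides parallel to the rack's x and y. A cell is either free or holds a brown bottle.
- cell_2 (a point): Centre of the floor of one rack cell (5 mm above the bench); the cell is 58 mm square and 25 mm deep, its sides parallel to the rack's x and y. A cell is either free or holds a brown bottle.
- cell_3 (a point): Centre of the floor of one rack cell (5 mm above the bench); the cell is 58 mm square and 25 mm deep, its sides parallel to the rack's x and y. A cell is either free or holds a brown bottle.
- cell_4 (a point): Centre of the floor of one rack cell (5 mm above the bench); the cell is 58 mm square and 25 mm deep, its sides parallel to the rack's x and y. A cell is either free or holds a brown bottle.
- cell_5 (a point): Centre of the floor of one rack cell (5 mm above the bench); the cell is 58 mm square and 25 mm deep, its sides parallel to the rack's x and y. A cell is either free or holds a brown bottle.
- cell_6 (a point): Centre of the floor of one rack cell (5 mm above the bench); the cell is 58 mm square and 25 mm deep, its sides parallel to the rack's x and y. A cell is either free or holds a brown bottle.
- tray: Shallow open aluminium tray for empties, fixed, 180 (its x) by 140 (its y) mm outside, floor and sides 3 mm thick, rim 26 mm above the bench; origin at the centre of its underside on the bench.
- bottle_1_mid (a point): Opaque white plastic bottle with white screw cap, upright on the bench, 78 mm tall: round body 48 mm across up to 52 mm, shoulder, cap 31 mm across from 60 to 78 mm. Either full (about 400 g) or empty (about 80 g), each give or take 15 percent; it cannot be seen which, and the name says nothing. Low centre of mass (22 mm up). May be absent. Point: on its axis, 39 mm above its underside; z along its axis, to the cap.
- bottle_2_mid (a point): Opaque white plastic bottle with white screw cap, upright on the bench, 78 mm tall: round body 48 mm across up to 52 mm, shoulder, cap 31 mm across from 60 to 78 mm. Either full (about 400 g) or empty (about 80 g), each give or take 15 percent; it cannot be seen which, and the name says nothing. Low centre of mass (22 mm up). May be absent. Point: on its axis, 39 mm above its underside; z along its axis, to the cap.
- bottle_3_mid (a point): Opaque white plastic bottle with white screw cap, upright on the bench, 78 mm tall: round body 48 mm across up to 52 mm, shoulder, cap 31 mm across from 60 to 78 mm. Either full (about 400 g) or empty (about 80 g), each give or take 15 percent; it cannot be seen which, and the name says nothing. Low centre of mass (22 mm up). May be absent. Point: on its axis, 39 mm above its underside; z along its axis, to the cap.
- bottle_4_mid (a point): Opaque white plastic bottle with white screw cap, upright on the bench, 78 mm tall: round body 48 mm across up to 52 mm, shoulder, cap 31 mm across from 60 to 78 mm. Either full (about 400 g) or empty (about 80 g), each give or take 15 percent; it cannot be seen which, and the name says nothing. Low centre of mass (22 mm up). May be absent. Point: on its axis, 39 mm above its underside; z along its axis, to the cap.
- bottle_5_mid (a point): Opaque white plastic bottle with white screw cap, upright on the bench, 78 mm tall: round body 48 mm across up to 52 mm, shoulder, cap 31 mm across from 60 to 78 mm. Either full (about 400 g) or empty (about 80 g), each give or take 15 percent; it cannot be seen which, and the name says nothing. Low centre of mass (22 mm up). May be absent. Point: on its axis, 39 mm above its underside; z along its axis, to the cap.
- bottle_6_mid (a point): Opaque white plastic bottle with white screw cap, upright on the bench, 78 mm tall: round body 48 mm across up to 52 mm, shoulder, cap 31 mm across from 60 to 78 mm. Either full (about 400 g) or empty (about 80 g), each give or take 15 percent; it cannot be seen which, and the name says nothing. Low centre of mass (22 mm up). May be absent. Point: on its axis, 39 mm above its underside; z along its axis, to the cap.
- amber_1_mid (a point): Brown glass bottle with black cap already standing in a rack cell, 42 mm across, 93 mm tall (body up to 69 mm, cap 27 mm across above); leave it there. May be absent (that cell is free). Point: on its axis, 46 mm above its underside.
- amber_2_mid (a point): Brown glass bottle with black cap already standing in a rack cell, 42 mm across, 93 mm tall (body up to 69 mm, cap 27 mm across above); leave it there. May be absent (that cell is free). Point: on its axis, 46 mm above its underside.
- amber_3_mid (a point): Brown glass bottle with black cap already standing in a rack cell, 42 mm across, 93 mm tall (body up to 69 mm, cap 27 mm across above); leave it there. May be absent (that cell is free). Point: on its axis, 46 mm above its underside.
- amber_4_mid (a point): Brown glass bottle with black cap already standing in a rack cell, 42 mm across, 93 mm tall (body up to 69 mm, cap 27 mm across above); leave it there. May be absent (that cell is free). Point: on its axis, 46 mm above its underside.
- amber_5_mid (a point): Brown glass bottle with black cap already standing in a rack cell, 42 mm across, 93 mm tall (body up to 69 mm, cap 27 mm across above); leave it there. May be absent (that cell is free). Point: on its axis, 46 mm above its underside.
- amber_6_mid (a point): Brown glass bottle with black cap already standing in a rack cell, 42 mm across, 93 mm tall (body up to 69 mm, cap 27 mm across above); leave it there. May be absent (that cell is free). Point: on its axis, 46 mm above its underside.
- vial_mid (a point): Small glass sample vial with black cap, 22 mm across, 59 mm tall, standing behind the bottles, bystander; point at its centre, 30 mm above its underside.
Mind the look-alikes: they are no part of the job. Leave any red look-alike of the part that bears amber_4_mid alone. Leave any purple look-alike of the part that bears bottle_3_mid alone.

How it is judged (in metres and radians):
At the end, for the whole second after the job is handed in: Every white bottle of over 2 N weight stands in a rack cell within 8 mm of resting on its floor, every lighter one on the tray floor within 12 mm of the bench top, all within 0.15 rad of upright; every brown bottle is upright, within 20 mm of where it started (((x of bottle_1_mid in the frame of rack between -0.11 and 0.11 m and y of bottle_1_mid in the frame of rack between -0.07 and 0.07 m and height (world z) of bottle_1_mid below 0.052 m and angle between bottle_1_mid's own z axis and vertical below 0.15 rad and contact force between bottle_1 and rack above 2 N) or (x of bottle_1_mid in the frame of tray between -0.09 and 0.09 m and y of bottle_1_mid in the frame of tray between -0.07 and 0.07 m and height (world z) of bottle_1_mid below 0.051 m and angle between bottle_1_mid's own z axis and vertical below 0.15 rad and contact force between bottle_1 and tray below 2 N)) and ((x of bottle_2_mid in the frame of rack between -0.11 and 0.11 m and y of bottle_2_mid in the frame of rack between -0.07 and 0.07 m and height (world z) of bottle_2_mid below 0.052 m and angle between bottle_2_mid's own z axis and vertical below 0.15 rad and contact force between bottle_2 and rack above 2 N) or (x of bottle_2_mid in the frame of tray between -0.09 and 0.09 m and y of bottle_2_mid in the frame of tray between -0.07 and 0.07 m and height (world z) of bottle_2_mid below 0.051 m and angle between bottle_2_mid's own z axis and vertical below 0.15 rad and contact force between bottle_2 and tray below 2 N)) and ((x of bottle_3_mid in the frame of rack between -0.11 and 0.11 m and y of bottle_3_mid in the frame of rack between -0.07 and 0.07 m and height (world z) of bottle_3_mid below 0.052 m and angle between bottle_3_mid's own z axis and vertical below 0.15 rad and contact force between bottle_3 and rack above 2 N) or (x of bottle_3_mid in the frame of tray between -0.09 and 0.09 m and y of bottle_3_mid in the frame of tray between -0.07 and 0.07 m and height (world z) of bottle_3_mid below 0.051 m and angle between bottle_3_mid's own z axis and vertical below 0.15 rad and contact force between bottle_3 and tray below 2 N)) and ((x of bottle_4_mid in the frame of rack between -0.11 and 0.11 m and y of bottle_4_mid in the frame of rack between -0.07 and 0.07 m and height (world z) of bottle_4_mid below 0.052 m and angle between bottle_4_mid's own z axis and vertical below 0.15 rad and contact force between bottle_4 and rack above 2 N) or (x of bottle_4_mid in the frame of tray between -0.09 and 0.09 m and y of bottle_4_mid in the frame of tray between -0.07 and 0.07 m and height (world z) of bottle_4_mid below 0.051 m and angle between bottle_4_mid's own z axis and vertical below 0.15 rad and contact force between bottle_4 and tray below 2 N)) and ((x of bottle_5_mid in the frame of rack between -0.11 and 0.11 m and y of bottle_5_mid in the frame of rack between -0.07 and 0.07 m and height (world z) of bottle_5_mid below 0.052 m and angle between bottle_5_mid's own z axis and vertical below 0.15 rad and contact force between bottle_5 and rack above 2 N) or (x of bottle_5_mid in the frame of tray between -0.09 and 0.09 m and y of bottle_5_mid in the frame of tray between -0.07 and 0.07 m and height (world z) of bottle_5_mid below 0.051 m and angle between bottle_5_mid's own z axis and vertical below 0.15 rad and contact force between bottle_5 and tray below 2 N)) and ((x of bottle_6_mid in the frame of rack between -0.11 and 0.11 m and y of bottle_6_mid in the frame of rack between -0.07 and 0.07 m and height (world z) of bottle_6_mid below 0.052 m and angle between bottle_6_mid's own z axis and vertical below 0.15 rad and contact force between bottle_6 and rack above 2 N) or (x of bottle_6_mid in the frame of tray between -0.09 and 0.09 m and y of bottle_6_mid in the frame of tray between -0.07 and 0.07 m and height (world z) of bottle_6_mid below 0.051 m and angle between bottle_6_mid's own z axis and vertical below 0.15 rad and contact force between bottle_6 and tray below 2 N)) and distance of each of amber_1_mid, amber_2_mid, amber_3_mid, amber_4_mid, amber_5_mid, amber_6_mid from where it was at the start of the episode below 0.02 m and angle between each of amber_1_mid, amber_2_mid, amber_3_mid, amber_4_mid, amber_5_mid, amber_6_mid's own z axis and vertical below 0.15 rad); the robot touches nothing.
It fails at once if the small sample vial is shifted by more than 30 mm (distance of vial_mid from where it was at the start of the episode above 0.03 m).
It fails at once if a brown bottle is lifted or shoved more than 30 mm (distance of any of amber_1_mid, amber_2_mid, amber_3_mid, amber_4_mid, amber_5_mid, amber_6_mid from where it was at the start of the episode above 0.03 m).
Of amber_1, amber_2, amber_3, amber_4, amber_5, amber_6 only 2 to 3 are there at a start; the rules pass over those that are not, and their reading is None.
Of bottle_1, bottle_2, bottle_3, bottle_4, bottle_5, bottle_6 only 5 to 6 are there at a start; the rules pass over those that are not, and their reading is None.
At some moment in a run one of bottle_1, bottle_2, bottle_3, bottle_4, bottle_5, bottle_6 may be knocked a few centimetres aside while the robot is not near it.
It also fails if it takes over 210 s, if anything falls off the work surface, if the arm or the gripper's body presses on something with over 40 N, if the wrist force passes 120 N, or if a joint passes its speed limit or range.

## Working session

There is one attempt and no reset: what is moved stays moved. The work goes in short steps, Python scripts to look and compute and a tool call to move; the robot and the scene stay as the last step left them, time stands still between calls to the robot, and variables do not carry over. Pictures are saved under pics/ and viewed, at most 14 in all, crops included, and the job is handed in when it is done.

Besides the shell and the picture viewer there is one more tool, called in YAML: its name, and indented under it one key for each argument. jog_arm: Moves the arm, as the interface text tells. Its arguments: {"type":"object","properties":{"motion":{"type":"array"},"claw":{"type":"number"},"squeeze":{"type":"number"}},"required":["motion"]}

```bash
ls; mkdir -p pics; python3 - <<'E'
from cell import env
import cv2
o=env.get_obs()
for k in o: print(k,o[k])
for n in("scene","top"):
    cv2.imwrite(f"pics/{n}0.png",env.read_camera(n)[:,:,::-1])
    print(env.camera_params(n))
E
```

```text
pics
time_s 0.0
qpos [64.06253533 18.43634133 -4.01371059 83.17446188  1.29382098 78.53930248
 -3.26263869]
joint_velocities [ 0.01645599  0.04783915  0.01998913 -0.06296646 -0.06136074  0.06909846
  0.03353026]
effort [-2.16248504e-04 -4.91286707e+01 -4.03952440e-01 -3.12526631e+01
 -6.39117393e-02  4.34871786e-02  1.87100641e-04]
tool_pos [ 0.29221744 -0.58000618  0.22149591]
tool_rot [-1.79895061e+02  5.12166996e-03  2.67426071e+01]
force [0.41315446 0.29128845 0.1227498 ]
wrist_torque [-0.02288387 -0.00676034 -0.04222677]
grasp_force 0.0
grip_width 0.08703818979349745
{'fx': 575.536789771345, 'fy': 575.536789771345, 'cx': 317.9311030689613, 'cy': 241.41156298130983, 'k1': -0.18151411286904912, 'extrinsics': array([[-0.88310171, -0.46879437, -0.0190579 ,  0.48993049],
       [ 0.17622805, -0.36907098,  0.91254057, -0.16163483],
       [-0.4348276 ,  0.8025076 ,  0.40854193, -0.95339134],
       [ 0.        ,  0.        ,  0.        ,  1.        ]])}
{'fx': 446.4938357482929, 'fy': 446.4938357482929, 'cx': 322.34627201895063, 'cy': 234.55922409246338, 'k1': -0.05628080210643729, 'extrinsics': array([[ 0.00654776, -0.99997459, -0.00281718, -0.02416403],
       [ 0.99805749,  0.00636062,  0.06197412, -0.5561807 ],
       [-0.06195462, -0.0032175 ,  0.99807378, -1.14314401],
       [ 0.        ,  0.        ,  0.        ,  1.        ]])}
```

View pics/top0.png

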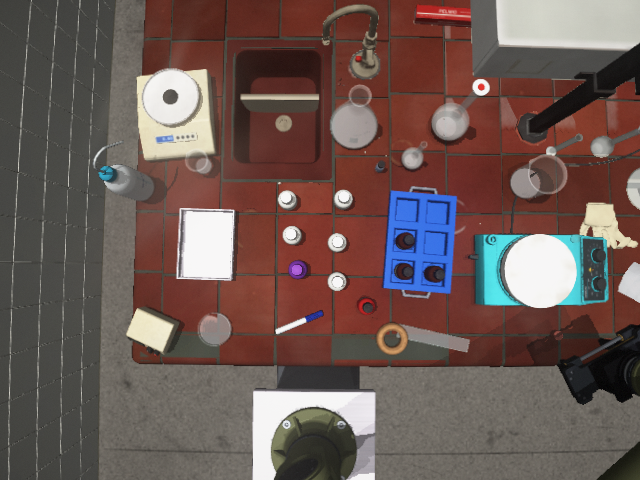

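View pics/scene0.png

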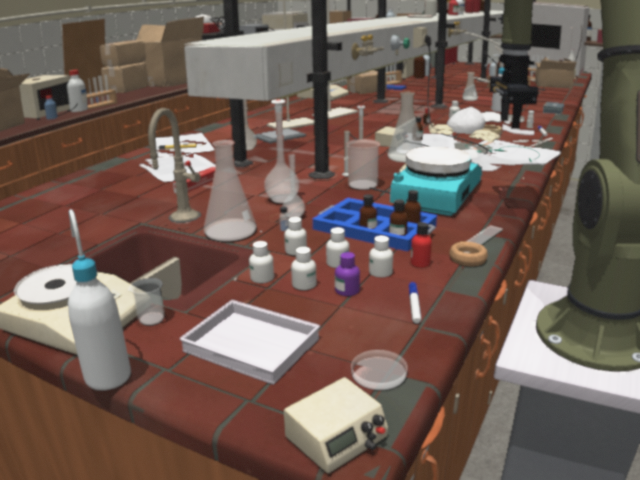

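Top view: five white bottles at about (287,200), (343,199), (291,235), (337,242) and (337,282). Look-alikes to leave alone: the purple one (298,269), the red one (367,306) and other white glassware (wash bottle (130,185), flasks (355,125) and (412,158)). Ambers stand at (405,240), (404,271) and (434,274); the free cells are (407,210), (438,210) and (436,243). The vial is at (380,167) and the tray at (206,244). I'll fit these and check them in one overlay crop.

```bash
cat > h.py <<'E'
import numpy as np, cv2
from cell import env
def proj(P,c):
    p=(c["extrinsics"]@np.r_[P,1])[:3]; s=np.array([p[0],-p[1]])/-p[2]
    s=s*(1+c["k1"]*(s@s)); return np.array([c["fx"]*s[0]+c["cx"],c["fy"]*s[1]+c["cy"]])
def unproj(uv,z,c):
    d=(np.array(uv,float)-[c["cx"],c["cy"]])/[c["fx"],c["fy"]]; s=d.copy()
    for _ in range(20): s=d/(1+c["k1"]*(s@s))
    E=c["extrinsics"]; R=E[:3,:3]; o=-R.T@E[:3,3]; r=R.T@[s[0],-s[1],-1]
    return o+r*(z-o[2])/r[2]
def circ(im,P,r,c,off,k,col):
    a=np.linspace(0,2*np.pi,40)
    pts=np.array([proj(np.r_[P[0]+r*np.cos(t),P[1]+r*np.sin(t),P[2]],c) for t in a])
    cv2.polylines(im,[np.int32((pts-off+.5)*k)],True,col,1)
def blobs(m,amin,amax):
    n,l,s,cc=cv2.connectedComponentsWithStats(m.astype(np.uint8))
    return [(cc[i],s[i]) for i in range(1,n) if amin<s[i,4]<amax]
E
python3 - <<'E'
from h import *
im=cv2.imread("pics/top0.png"); c=env.camera_params("top")
hsv=cv2.cvtColor(im,cv2.COLOR_BGR2HSV)
w=(hsv[...,1]<60)&(hsv[...,2]>110); w[:185]=0;w[295:]=0;w[:,:270]=0;w[:,360:]=0
off=np.array([270,160]);k=4
v=cv2.resize(im[160:310,270:465],None,fx=k,fy=k,interpolation=cv2.INTER_CUBIC)
for cc,s in blobs(w,80,900):
    P=unproj(cc,0.045,c); print("bottle",cc.round(1),s,P.round(4))
    circ(v,np.r_[P[:2],.078],.0155,c,off,k,(0,0,255)); circ(v,np.r_[P[:2],0.0],.024,c,off,k,(0,200,0))
b=((hsv[...,0]>105)&(hsv[...,0]<125)&(hsv[...,1]>120)); b[:185]=0;b[300:]=0;b[:,:375]=0;b[:,465:]=0
b=cv2.morphologyEx(b.astype(np.uint8),cv2.MORPH_OPEN,np.ones((3,3)))
cn=max(cv2.findContours(b,cv2.RETR_EXTERNAL,cv2.CHAIN_APPROX_NONE)[0],key=cv2.contourArea)
h=cv2.convexHull(cn)[:,0]; pts=np.array([unproj(p,.03,c)[:2] for p in h],np.float32)
r=cv2.minAreaRect(pts*1000);print("rack",r)
ctr=np.array(r[0])/1000; 
bx=cv2.boxPoints(r)/1000; e=[bx[1]-bx[0],bx[2]-bx[1]]; ex=max(e,key=np.linalg.norm); ex/=np.linalg.norm(ex); ey=np.array([-ex[1],ex[0]])
print("ex",ex)
for i in(-1,0,1):
  for j in(-.5,.5):
    q=ctr+ex*i*.08+ey*j*.08; print("cell",i,j,q.round(4),proj(np.r_[q,.005],c).round())
    sq=[proj(np.r_[q+ex*a*.029+ey*d*.029,.03],c) for a,d in((1,1),(1,-1),(-1,-1),(-1,1))]
    cv2.polylines(v,[np.int32((np.array(sq)-off+.5)*k)],True,(0,255,255),1)
t=((hsv[...,1]<60)&(hsv[...,2]>150)); t[:200]=0;t[290:]=0;t[:,:170]=0;t[:,245:]=0
cn=max(cv2.findContours(t.astype(np.uint8),cv2.RETR_EXTERNAL,cv2.CHAIN_APPROX_NONE)[0],key=cv2.contourArea)
pts=np.array([unproj(p,.026,c)[:2] for p in cn[:,0]],np.float32);print("tray",cv2.minAreaRect(pts*1000))
print("vial",unproj((380,167),.059,c),"purple",unproj((298,268),.07,c),"red",unproj((367,304),.08,c))
cv2.imwrite("pics/ov.png",v[:600,:780])
E
```

```text
bottle [286.4 199.1] [278 190  18  19 252] [0.6448 0.0715 0.045 ]
bottle [342.7 198.4] [334 190  19  18 271] [ 0.6474 -0.0719  0.045 ]
bottle [291.3 234.6] [283 226  18  18 259] [0.5539 0.0581 0.045 ]
bottle [336.6 242. ] [328 233  19  19 272] [ 0.5359 -0.057   0.045 ]
bottle [336.5 281.1] [328 272  18  19 272] [ 0.4372 -0.057   0.045 ]
rack ((539.7769775390625, -271.035400390625), (174.80979919433594, 252.92568969726562), 85.47505187988281)
ex [ 0.99688303 -0.07889317]
cell -1 -0.5 [ 0.4569 -0.3046] [431. 273.]
cell -1 0.5 [ 0.4632 -0.2248] [400. 271.]
cell 0 -0.5 [ 0.5366 -0.3109] [433. 243.]
cell 0 0.5 [ 0.5429 -0.2312] [402. 240.]
cell 1 -0.5 [ 0.6164 -0.3172] [435. 213.]
cell 1 0.5 [ 0.6227 -0.2375] [405. 210.]
tray ((530.27001953125, 283.51837158203125), (144.49522399902344, 184.3203125), 88.5212173461914)
vial [ 0.72615759 -0.16565216  0.059     ] purple [0.46989368 0.03886323 0.07      ] red [ 0.38347382 -0.13076626  0.08      ]
```

View pics/ov.png

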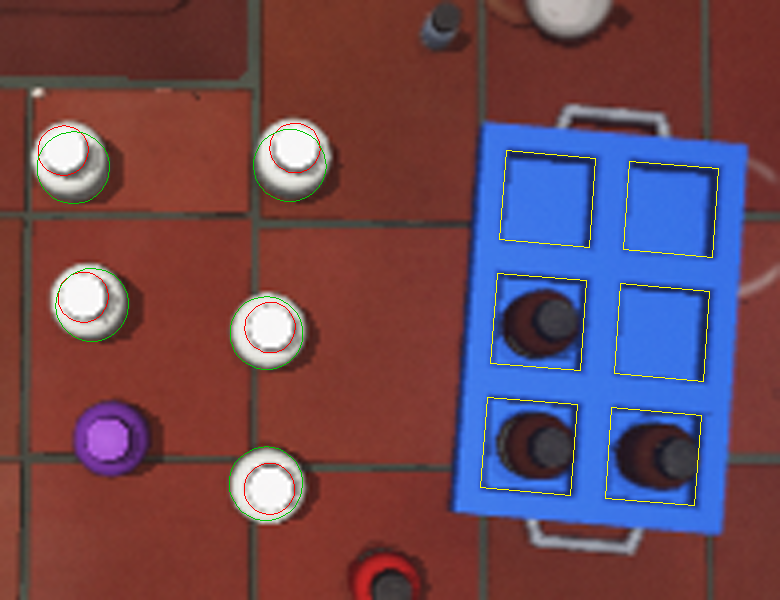

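The overlay fits: five white bottles, three free cells (zoomed (548,200), (670,208), (660,330)), purple and red excluded. I'll refine using the cap centres and work out the first move.

```bash
cat >> h.py <<'E'
def caps(im,c):  # im BGR
    hsv=cv2.cvtColor(im,cv2.COLOR_BGR2HSV); w=(hsv[...,1]<60)&(hsv[...,2]>110); out=[]
    for cc,s in blobs(w,80,900):
        P=unproj(cc,.045,c)
        if not(.35<P[0]<.72 and -.36<P[1]<.4) or max(s[2:4])>26: continue
        x,y=s[0]-2,s[1]-2; g=cv2.GaussianBlur(im[y:y+s[3]+4,x:x+s[2]+4].min(2).astype(np.float32),(3,3),0)
        m=np.clip(g-225,0,None); ys,xs=np.mgrid[y:y+m.shape[0],x:x+m.shape[1]]
        q=np.array([(m*xs).sum(),(m*ys).sum()])/m.sum(); out.append((cc,P[:2],unproj(q,.078,c)[:2]))
    return out
def to(x,y,z,yaw=0):
    o=env.get_obs(); p=o["tool_pos"]; a=np.deg2rad(o["tool_rot"][2]); d=np.array([x,y,z])-p
    print("t",round(o["time_s"],2),"pos",p.round(4),"rot",o["tool_rot"].round(2),"F",o["force"].round(2),"w",round(o["grip_width"],4),"gf",round(o["grasp_force"],1),"q7",o["qpos"][6].round())
    print("tool cm",(100*np.array([np.cos(a)*d[0]+np.sin(a)*d[1],np.sin(a)*d[0]-np.cos(a)*d[1],-d[2]])).round(2),"az",round(o["tool_rot"][2]-yaw,2))
E
python3 - <<'E'
from h import *
c=env.camera_params("top")
for r in caps(cv2.imread("pics/top0.png"),c): print(*[v.round(4) for v in r])
to(.437,-.057,.16)
E
```

```text
[286.4484 199.0556] [0.6448 0.0715] [0.6462 0.0719]
[342.6827 198.3801] [ 0.6474 -0.0719] [ 0.6488 -0.0722]
[291.3012 234.6448] [0.5539 0.0581] [0.555  0.0592]
[336.6324 242.0147] [ 0.5359 -0.057 ] [ 0.5366 -0.0569]
[336.4632 281.136 ] [ 0.4372 -0.057 ] [ 0.4366 -0.0575]
t 0.1 pos [ 0.2923 -0.58    0.2216] rot [-179.9     0.     26.75] F [-0.02  0.52  0.62] w 0.0868 gf 0.0 q7 -3.0
tool cm [ 36.46 -40.19   6.16] az 26.75
```

jog_arm:
  motion:
    - {"x": 3.0, "y": -3.3}
    - {"x": 3.0, "y": -3.3}
    - {"x": 3.0, "y": -3.3}
    - {"x": 3.0, "y": -3.3}
    - {"x": 3.0, "y": -3.3}
  claw: 0.61
  squeeze: 30

```text
$.motion[0]: bad value
```

jog_arm:
  motion:
    - {"x": 3.0, "y": -3.3}
    - {"x": 3.0, "y": -3.3}
    - {"x": 3.0, "y": -3.3}
    - {"x": 3.0, "y": -3.3}
    - {"x": 3.0, "y": -3.3}

```text
$.motion[0]: bad value
```

jog_arm:
  motion:
    - {"x": 3.0, "y": -3.3}
    - {"x": 3.0, "y": -3.3}
    - {"az": 8.5}
    - {"az": 8.5}
    - {"az": 8.5}

```text
$.motion[0]: bad value
```

```bash
python3 - <<'E'
from h import *
to(.437,-.057,.16)
E
```

```text
t 0.1 pos [ 0.2923 -0.58    0.2216] rot [-179.9     0.     26.75] F [-0.02  0.52  0.62] w 0.0868 gf 0.0 q7 -3.0
tool cm [ 36.46 -40.19   6.16] az 26.75
```

All six keys are needed in each row.

jog_arm:
  motion:
    - {"x": 3.0, "y": -3.3, "z": 0, "ax": 0, "ay": 0, "az": 0}
    - {"x": 3.0, "y": -3.3, "z": 0, "ax": 0, "ay": 0, "az": 0}
    - {"x": 3.0, "y": -3.3, "z": 0, "ax": 0, "ay": 0, "az": 0}
    - {"x": 3.0, "y": -3.3, "z": 0, "ax": 0, "ay": 0, "az": 0}
    - {"x": 3.0, "y": -3.3, "z": 0, "ax": 0, "ay": 0, "az": 0}
  claw: 0.61
  squeeze: 30

```text
time_s: 0.6
tool_pos: [0.3523, -0.3636, 0.2221]
tool_rot: [-180.0, 0.0, 26.7]
force: [0.6, 0.3, 0.5]
grip_width: 0.0707
grasp_force: 0.0
```

jog_arm:
  motion:
    - {"x": 3.0, "y": -3.3, "z": 0, "ax": 0, "ay": 0, "az": 0}
    - {"x": 3.0, "y": -3.3, "z": 0, "ax": 0, "ay": 0, "az": 0}
    - {"x": 3.0, "y": -3.3, "z": 0, "ax": 0, "ay": 0, "az": 0}
    - {"x": 3.0, "y": -3.3, "z": 0, "ax": 0, "ay": 0, "az": 0}
    - {"x": 3.0, "y": -3.3, "z": 0, "ax": 0, "ay": 0, "az": 0}

```text
time_s: 1.1
tool_pos: [0.4118, -0.1489, 0.2223]
tool_rot: [180.0, 0.0, 26.7]
force: [0.7, 0.6, 0.2]
grip_width: 0.0701
grasp_force: 0.0
```

jog_arm:
  motion:
    - {"x": 3.0, "y": -3.3, "z": 0, "ax": 0, "ay": 0, "az": 0}
    - {"x": 3.0, "y": -3.3, "z": 0, "ax": 0, "ay": 0, "az": 0}
    - {"x": 0, "y": 0, "z": 0, "ax": 0, "ay": 0, "az": 8.5}
    - {"x": 0, "y": 0, "z": 0, "ax": 0, "ay": 0, "az": 8.5}
    - {"x": 0, "y": 0, "z": 0, "ax": 0, "ay": 0, "az": 8.5}

```text
time_s: 1.6
tool_pos: [0.4355, -0.0643, 0.2222]
tool_rot: [180.0, 0.0, 1.0]
force: [-0.4, -0.1, 0.5]
grip_width: 0.0699
grasp_force: 0.0
```

```bash
python3 - <<'E'
from h import *
to(.437,-.057,.16)
im=env.read_camera("wrist");cv2.imwrite("pics/w1.png",im[:,:,::-1]);to(.437,-.057,.16)
E
```

```text
t 1.6 pos [ 0.4355 -0.0643  0.2222] rot [1.7999e+02 4.0000e-02 9.7000e-01] F [-0.38 -0.1   0.47] w 0.0699 gf 0.0 q7 -80.0
tool cm [ 0.16 -0.73  6.22] az 0.97
t 1.65 pos [ 0.4355 -0.0646  0.2222] rot [1.7999e+02 4.0000e-02 6.2000e-01] F [ 0.61  0.79 -0.68] w 0.0697 gf 0.0 q7 -80.0
tool cm [ 0.16 -0.75  6.22] az 0.62
```

View pics/w1.png

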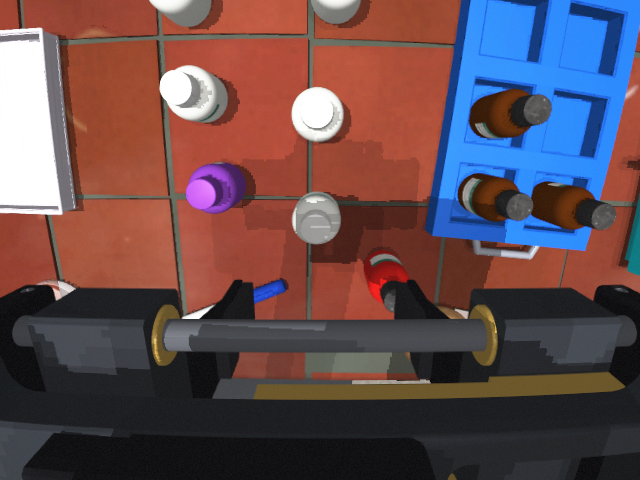

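The wrist view shows the target bottle at (316,218), purple (212,188), red (388,275) and ambers (505,110), (495,197), (575,205), all matching the top fit. Next: descend and grip.

jog_arm:
  motion:
    - {"x": 0.1, "y": -0.7, "z": 4.2, "ax": 0, "ay": 0, "az": 0.6}
    - {"x": 0, "y": 0, "z": 4.2, "ax": 0, "ay": 0, "az": 0}
    - {"x": 0, "y": 0, "z": 4.2, "ax": 0, "ay": 0, "az": 0}
    - {"x": 0, "y": 0, "z": 4.2, "ax": 0, "ay": 0, "az": 0}
    - {"x": 0, "y": 0, "z": 2.4, "ax": 0, "ay": 0, "az": 0}

```text
time_s: 2.15
tool_pos: [0.4341, -0.0575, 0.0273]
tool_rot: [-179.9, 0.3, 0.8]
force: [0.1, -0.3, -0.4]
grip_width: 0.0704
grasp_force: 0.0
```

jog_arm:
  motion:
    - {"x": 0, "y": 0, "z": 0, "ax": 0, "ay": 0, "az": 0}
    - {"x": 0, "y": 0, "z": 0, "ax": 0, "ay": 0, "az": 0}
    - {"x": 0, "y": 0, "z": 0, "ax": 0, "ay": 0, "az": 0}
    - {"x": 0, "y": 0, "z": 0, "ax": 0, "ay": 0, "az": 0}
    - {"x": 0, "y": 0, "z": 0, "ax": 0, "ay": 0, "az": 0}
  claw: -1
  squeeze: 30

```text
time_s: 2.65
tool_pos: [0.4382, -0.0581, 0.0322]
tool_rot: [179.9, -0.2, 0.7]
force: [-0.5, 1.2, 6.6]
grip_width: 0.0472
grasp_force: 30.0
```

jog_arm:
  motion:
    - {"x": 0, "y": 0, "z": -2.5, "ax": 0, "ay": 0, "az": 0}
    - {"x": 0, "y": 0, "z": -3.5, "ax": 0, "ay": 0, "az": 0}
    - {"x": 0, "y": 0, "z": -3.5, "ax": 0, "ay": 0, "az": 0}
    - {"x": 0, "y": 0, "z": -3.0, "ax": 0, "ay": 0, "az": 0}
    - {"x": 0, "y": 0, "z": -1.0, "ax": 0, "ay": 0, "az": 0}

```text
time_s: 3.15
tool_pos: [0.4386, -0.0582, 0.1691]
tool_rot: [179.8, -0.3, 0.7]
force: [0.2, 0.7, -0.7]
grip_width: 0.0474
grasp_force: 30.0
```

jog_arm:
  motion:
    - {"x": 0, "y": 0, "z": 0, "ax": 0, "ay": 0, "az": 0}
    - {"x": 0, "y": 0, "z": 0, "ax": 0, "ay": 0, "az": 0}
    - {"x": 0, "y": 0, "z": 0, "ax": 0, "ay": 0, "az": 0}
    - {"x": 0, "y": 0, "z": 0, "ax": 0, "ay": 0, "az": 0}
    - {"x": 0, "y": 0, "z": 0, "ax": 0, "ay": 0, "az": 0}

```text
time_s: 3.65
tool_pos: [0.436, -0.0577, 0.1646]
tool_rot: [-180.0, 0.1, 0.7]
force: [-0.1, 0.3, -1.1]
grip_width: 0.0473
grasp_force: 30.0
```

```bash
cat >> h.py <<'E'
def weigh(n=4):
    f=[]
    for i in range(n): env.read_camera("top"); f.append(env.get_obs()["force"][2])
    print("Fz",np.round(f,2),np.mean(f).round(2))
E
python3 - <<'E'
from h import *
weigh(); to(.62,-.2375,.16)
E
```

```text
Fz [-0.81 -0.93  0.09 -1.01] -0.67
t 3.85 pos [ 0.4365 -0.0578  0.1653] rot [-1.7999e+02  2.0000e-02  6.5000e-01] F [-0.29  0.37 -1.01] w 0.0475 gf 30.0 q7 -82.0
tool cm [18.14 18.18  0.53] az 0.65
```

Empty (~0.7 N). To the tray.

jog_arm:
  motion:
    - {"x": 0.4, "y": -2.0, "z": 0, "ax": 0, "ay": 0, "az": 0.65}
    - {"x": 0.4, "y": -4.2, "z": 0, "ax": 0, "ay": 0, "az": 0}
    - {"x": 0.4, "y": -4.2, "z": 0, "ax": 0, "ay": 0, "az": 0}
    - {"x": 0.4, "y": -4.2, "z": 0, "ax": 0, "ay": 0, "az": 0}
    - {"x": 0.4, "y": -4.2, "z": 0, "ax": 0, "ay": 0, "az": 0}

```text
time_s: 4.35
tool_pos: [0.4565, 0.1317, 0.1658]
tool_rot: [180.0, -0.1, -0.0]
force: [0.6, -0.4, -1.2]
grip_width: 0.0471
grasp_force: 30.0
```

jog_arm:
  motion:
    - {"x": 0.4, "y": -4.2, "z": 0, "ax": 0, "ay": 0, "az": 0}
    - {"x": 0.4, "y": -4.2, "z": 0, "ax": 0, "ay": 0, "az": 0}
    - {"x": 0.4, "y": -4.2, "z": 0, "ax": 0, "ay": 0, "az": 0}
    - {"x": 0.4, "y": -4.2, "z": 0, "ax": 0, "ay": 0, "az": 0}
    - {"x": 0.2, "y": -2.0, "z": 0, "ax": 0, "ay": 0, "az": 0}

```text
time_s: 4.85
tool_pos: [0.4735, 0.3226, 0.1655]
tool_rot: [-179.8, 0.0, 0.2]
force: [-0.3, 0.3, -1.3]
grip_width: 0.0473
grasp_force: 30.0
```

```bash
python3 - <<'E'
from h import *
c=env.camera_params("wrist");print("settle");im=env.read_camera("wrist");cv2.imwrite("pics/w2.png",im[:,:,::-1])
to(.473,.32,.036)
for s in((1,1),(1,-1),(-1,-1),(-1,1)): print(proj(np.r_[.530+s[0]*.09,.2835+s[1]*.07,.026],c).round())
E
```

```text
settle
t 4.9 pos [0.4731 0.3249 0.1656] rot [-1.7968e+02  5.0000e-02  3.3000e-01] F [0.3  2.62 0.28] w 0.0474 gf 30.0 q7 -139.0
tool cm [-1.000e-02  4.900e-01  1.296e+01] az 0.33
[286.  49.]
[466.  52.]
[446. 270.]
[290. 269.]
```

View pics/w2.png

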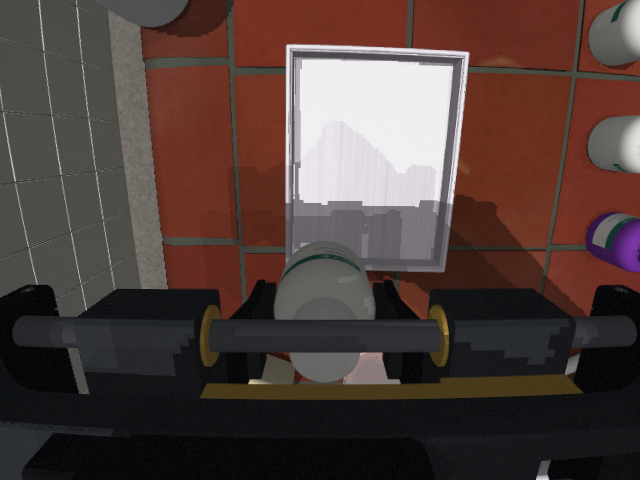

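Projected tray corners match (286,47)–(466,52). Lower, release and rise.

jog_arm:
  motion:
    - {"x": 0, "y": 0.3, "z": 4, "ax": 0, "ay": 0, "az": 0}
    - {"x": 0, "y": 0, "z": 4, "ax": 0, "ay": 0, "az": 0}
    - {"x": 0, "y": 0, "z": 2.5, "ax": 0, "ay": 0, "az": 0}
    - {"x": 0, "y": 0, "z": 1.2, "ax": 0, "ay": 0, "az": 0}
    - {"x": 0, "y": 0, "z": 0.6, "ax": 0, "ay": 0, "az": 0}

```text
time_s: 5.4
tool_pos: [0.4742, 0.3147, 0.0416]
tool_rot: [180.0, 0.1, -0.0]
force: [-0.6, 0.6, -1.1]
grip_width: 0.0475
grasp_force: 30.0
```

jog_arm:
  motion:
    - {"x": 0, "y": 0, "z": 0.3, "ax": 0, "ay": 0, "az": 0}
    - {"x": 0, "y": 0, "z": 0.3, "ax": 0, "ay": 0, "az": 0}
    - {"x": 0, "y": 0, "z": 0.1, "ax": 0, "ay": 0, "az": 0}
    - {"x": 0, "y": 0, "z": 0, "ax": 0, "ay": 0, "az": 0}
    - {"x": 0, "y": 0, "z": 0, "ax": 0, "ay": 0, "az": 0}

```text
time_s: 5.9
tool_pos: [0.4748, 0.3154, 0.0361]
tool_rot: [-180.0, -0.1, -0.0]
force: [0.7, 0.5, -0.8]
grip_width: 0.0472
grasp_force: 30.0
```

jog_arm:
  motion:
    - {"x": 0, "y": 0, "z": 0, "ax": 0, "ay": 0, "az": 0}
    - {"x": 0, "y": 0, "z": 0, "ax": 0, "ay": 0, "az": 0}
    - {"x": 0, "y": 0, "z": 0, "ax": 0, "ay": 0, "az": 0}
    - {"x": 0, "y": 0, "z": 0, "ax": 0, "ay": 0, "az": 0}
    - {"x": 0, "y": 0, "z": 0, "ax": 0, "ay": 0, "az": 0}
  claw: 0.4

```text
time_s: 6.4
tool_pos: [0.4744, 0.3152, 0.0355]
tool_rot: [180.0, -0.0, -0.0]
force: [0.8, -0.2, -0.6]
grip_width: 0.0605
grasp_force: 0.0
```

jog_arm:
  motion:
    - {"x": 0, "y": 0, "z": -2, "ax": 0, "ay": 0, "az": 0}
    - {"x": 0, "y": 0, "z": -4, "ax": 0, "ay": 0, "az": 0}
    - {"x": 0, "y": 0, "z": -4, "ax": 0, "ay": 0, "az": 0}
    - {"x": 0, "y": 0, "z": -3, "ax": 0, "ay": 0, "az": 0}
    - {"x": 0, "y": 0, "z": 0, "ax": 0, "ay": 0, "az": 0}

```text
time_s: 6.9
tool_pos: [0.4766, 0.3174, 0.1702]
tool_rot: [-179.8, -0.4, 0.0]
force: [0.9, 1.2, -1.1]
grip_width: 0.0609
grasp_force: 0.0
```

```bash
python3 - <<'E'
from h import *
c=env.camera_params("top");im=env.read_camera("top")[:,:,::-1].copy();cv2.imwrite("pics/t1.png",im)
for r in caps(im,c): print(*[v.round(4) for v in r])
to(.555,.059,.16)
E
```

```text
[286.541  199.1455] [0.6445 0.0713] [0.6459 0.0728]
[342.7662 198.554 ] [ 0.6469 -0.0721] [ 0.6485 -0.0708]
[291.4776 234.7425] [0.5536 0.0577] [0.555  0.0603]
[336.6993 242.0797] [ 0.5357 -0.0572] [ 0.5372 -0.0551]
t 6.95 pos [0.4756 0.3162 0.1677] rot [-1.7991e+02 -2.4000e-01 -1.0000e-02] F [ 0.61 -0.2  -0.12] w 0.0609 gf 0.0 q7 -138.0
tool cm [ 7.95 25.71  0.77] az -0.01
```

Next: the bottle at (0.555, 0.059).

jog_arm:
  motion:
    - {"x": 1.0, "y": 2.5, "z": 0, "ax": 0, "ay": 0, "az": 0}
    - {"x": 1.2, "y": 4.2, "z": 0, "ax": 0, "ay": 0, "az": 0}
    - {"x": 1.2, "y": 4.2, "z": 0, "ax": 0, "ay": 0, "az": 0}
    - {"x": 1.2, "y": 4.2, "z": 0, "ax": 0, "ay": 0, "az": 0}
    - {"x": 1.2, "y": 4.2, "z": 0, "ax": 0, "ay": 0, "az": 0}
  claw: 0.61

```text
time_s: 7.45
tool_pos: [0.5317, 0.12, 0.164]
tool_rot: [180.0, 0.1, 0.0]
force: [1.1, -0.1, 0.2]
grip_width: 0.0699
grasp_force: 0.0
```

jog_arm:
  motion:
    - {"x": 1.2, "y": 4.0, "z": 0, "ax": 0, "ay": 0, "az": 0}
    - {"x": 1.0, "y": 2.3, "z": 0, "ax": 0, "ay": 0, "az": 0}
    - {"x": 0, "y": 0, "z": 2, "ax": 0, "ay": 0, "az": 0}
    - {"x": 0, "y": 0, "z": 3, "ax": 0, "ay": 0, "az": 0}
    - {"x": 0, "y": 0, "z": 3, "ax": 0, "ay": 0, "az": 0}

```text
time_s: 7.95
tool_pos: [0.5536, 0.0585, 0.0833]
tool_rot: [180.0, 0.1, -0.1]
force: [0.3, -0.4, 0.4]
grip_width: 0.0702
grasp_force: 0.0
```

jog_arm:
  motion:
    - {"x": 0, "y": 0, "z": 3, "ax": 0, "ay": 0, "az": 0}
    - {"x": 0, "y": 0, "z": 1.6, "ax": 0, "ay": 0, "az": 0}
    - {"x": 0, "y": 0, "z": 0.8, "ax": 0, "ay": 0, "az": 0}
    - {"x": 0, "y": 0, "z": 0.2, "ax": 0, "ay": 0, "az": 0}
    - {"x": 0, "y": 0, "z": 0, "ax": 0, "ay": 0, "az": 0}

```text
time_s: 8.45
tool_pos: [0.555, 0.0594, 0.0301]
tool_rot: [-180.0, -0.1, 0.0]
force: [0.2, 0.7, 0.2]
grip_width: 0.07
grasp_force: 0.0
```

jog_arm:
  motion:
    - {"x": 0, "y": 0, "z": 0, "ax": 0, "ay": 0, "az": 0}
    - {"x": 0, "y": 0, "z": 0, "ax": 0, "ay": 0, "az": 0}
    - {"x": 0, "y": 0, "z": 0, "ax": 0, "ay": 0, "az": 0}
    - {"x": 0, "y": 0, "z": 0, "ax": 0, "ay": 0, "az": 0}
    - {"x": 0, "y": 0, "z": 0, "ax": 0, "ay": 0, "az": 0}
  claw: -1

```text
time_s: 8.95
tool_pos: [0.5548, 0.0591, 0.0301]
tool_rot: [180.0, -0.0, -0.0]
force: [-1.2, -0.3, 2.7]
grip_width: 0.047
grasp_force: 30.0
```

jog_arm:
  motion:
    - {"x": 0, "y": 0, "z": -2, "ax": 0, "ay": 0, "az": 0}
    - {"x": 0, "y": 0, "z": -4, "ax": 0, "ay": 0, "az": 0}
    - {"x": 0, "y": 0, "z": -4, "ax": 0, "ay": 0, "az": 0}
    - {"x": 0, "y": 0, "z": -3, "ax": 0, "ay": 0, "az": 0}
    - {"x": 0, "y": 0, "z": -0.6, "ax": 0, "ay": 0, "az": 0}

```text
time_s: 9.45
tool_pos: [0.5566, 0.0598, 0.1694]
tool_rot: [180.0, -0.4, 0.0]
force: [0.1, 0.7, 0.1]
grip_width: 0.0472
grasp_force: 30.0
```

```bash
python3 - <<'E'
from h import *
weigh(6); to(.6227,-.2375,.16); to(.588,.248,.16)
E
```

```text
Fz [ 0.15 -0.96 -0.91 -0.42 -1.67 -0.27] -0.68
t 9.75 pos [0.5532 0.0589 0.1636] rot [-180.      0.19   -0.  ] F [-0.34  0.06 -0.27] w 0.0473 gf 30.0 q7 -108.0
tool cm [ 6.95 29.64  0.36] az -0.0
t 9.75 pos [0.5532 0.0589 0.1636] rot [-180.      0.19   -0.  ] F [-0.34  0.06 -0.27] w 0.0473 gf 30.0 q7 -108.0
tool cm [  3.48 -18.91   0.36] az -0.0
```

Empty as well. Tray spot (0.588, 0.248).

jog_arm:
  motion:
    - {"x": 0.6, "y": -3.0, "z": 0, "ax": 0, "ay": 0, "az": 0}
    - {"x": 0.8, "y": -4.2, "z": 0, "ax": 0, "ay": 0, "az": 0}
    - {"x": 0.7, "y": -4.2, "z": 0, "ax": 0, "ay": 0, "az": 0}
    - {"x": 0.7, "y": -4.2, "z": 0, "ax": 0, "ay": 0, "az": 0}
    - {"x": 0.5, "y": -3.3, "z": 0, "ax": 0, "ay": 0, "az": 0}

```text
time_s: 10.25
tool_pos: [0.5864, 0.2509, 0.1637]
tool_rot: [-180.0, 0.2, 0.1]
force: [0.2, 0.5, -0.9]
grip_width: 0.0473
grasp_force: 30.0
```

jog_arm:
  motion:
    - {"x": 0, "y": 0, "z": 2, "ax": 0, "ay": 0, "az": 0}
    - {"x": 0, "y": 0, "z": 4, "ax": 0, "ay": 0, "az": 0}
    - {"x": 0, "y": 0, "z": 3, "ax": 0, "ay": 0, "az": 0}
    - {"x": 0, "y": 0, "z": 2, "ax": 0, "ay": 0, "az": 0}
    - {"x": 0, "y": 0, "z": 1, "ax": 0, "ay": 0, "az": 0}

```text
time_s: 10.75
tool_pos: [0.5851, 0.2472, 0.0415]
tool_rot: [179.9, 0.3, 0.0]
force: [-0.3, 0.6, -0.5]
grip_width: 0.0476
grasp_force: 30.0
```

jog_arm:
  motion:
    - {"x": 0, "y": 0, "z": 0.5, "ax": 0, "ay": 0, "az": 0}
    - {"x": 0, "y": 0, "z": 0.4, "ax": 0, "ay": 0, "az": 0}
    - {"x": 0, "y": 0, "z": 0.1, "ax": 0, "ay": 0, "az": 0}
    - {"x": 0, "y": 0, "z": 0, "ax": 0, "ay": 0, "az": 0}
    - {"x": 0, "y": 0, "z": 0, "ax": 0, "ay": 0, "az": 0}

```text
time_s: 11.25
tool_pos: [0.588, 0.2484, 0.0364]
tool_rot: [-180.0, -0.1, -0.0]
force: [0.4, -0.0, -0.2]
grip_width: 0.0472
grasp_force: 30.0
```

jog_arm:
  motion:
    - {"x": 0, "y": 0, "z": 0, "ax": 0, "ay": 0, "az": 0}
    - {"x": 0, "y": 0, "z": 0, "ax": 0, "ay": 0, "az": 0}
    - {"x": 0, "y": 0, "z": 0, "ax": 0, "ay": 0, "az": 0}
    - {"x": 0, "y": 0, "z": 0, "ax": 0, "ay": 0, "az": 0}
    - {"x": 0, "y": 0, "z": 0, "ax": 0, "ay": 0, "az": 0}
  claw: 0.4

```text
time_s: 11.75
tool_pos: [0.5874, 0.2482, 0.0355]
tool_rot: [180.0, -0.0, -0.0]
force: [-0.7, 0.2, 0.1]
grip_width: 0.0603
grasp_force: 0.0
```

jog_arm:
  motion:
    - {"x": 0, "y": 0, "z": -2, "ax": 0, "ay": 0, "az": 0}
    - {"x": 0, "y": 0, "z": -4, "ax": 0, "ay": 0, "az": 0}
    - {"x": 0, "y": 0, "z": -4, "ax": 0, "ay": 0, "az": 0}
    - {"x": 0, "y": 0, "z": -3, "ax": 0, "ay": 0, "az": 0}
    - {"x": 0, "y": 0, "z": -0.1, "ax": 0, "ay": 0, "az": 0}

```text
time_s: 12.25
tool_pos: [0.5897, 0.2501, 0.1717]
tool_rot: [-179.8, -0.4, 0.0]
force: [0.1, 0.1, -0.2]
grip_width: 0.0612
grasp_force: 0.0
```

```bash
python3 - <<'E'
from h import *
c=env.camera_params("top");im=env.read_camera("top")[:,:,::-1].copy();cv2.imwrite("pics/t2.png",im)
for r in caps(im,c): print(*[v.round(4) for v in r])
to(.6455,.072,.16)
E
```

```text
[286.5112 199.209 ] [0.6444 0.0714] [0.6456 0.0729]
[342.7438 198.5765] [ 0.6469 -0.0721] [ 0.6483 -0.0705]
[336.6993 242.0797] [ 0.5357 -0.0572] [ 0.5372 -0.0546]
t 12.3 pos [0.5887 0.2492 0.1692] rot [-179.92   -0.26   -0.  ] F [ 0.18 -0.13 -0.87] w 0.0609 gf 0.0 q7 -130.0
tool cm [ 5.68 17.72  0.92] az -0.0
```

jog_arm:
  motion:
    - {"x": 1.0, "y": 2.7, "z": 0, "ax": 0, "ay": 0, "az": 0}
    - {"x": 1.4, "y": 4.2, "z": 0, "ax": 0, "ay": 0, "az": 0}
    - {"x": 1.4, "y": 4.2, "z": 0, "ax": 0, "ay": 0, "az": 0}
    - {"x": 1.2, "y": 4.2, "z": 0, "ax": 0, "ay": 0, "az": 0}
    - {"x": 0.8, "y": 2.4, "z": 0, "ax": 0, "ay": 0, "az": 0}
  claw: 0.61

```text
time_s: 12.8
tool_pos: [0.6455, 0.0654, 0.1642]
tool_rot: [179.8, 0.2, -0.3]
force: [0.6, 0.4, 0.1]
grip_width: 0.0698
grasp_force: 0.0
```

jog_arm:
  motion:
    - {"x": 0, "y": 0, "z": 1, "ax": 0, "ay": 0, "az": 0}
    - {"x": 0, "y": 0, "z": 2, "ax": 0, "ay": 0, "az": 0}
    - {"x": 0, "y": 0, "z": 3, "ax": 0, "ay": 0, "az": 0}
    - {"x": 0, "y": 0, "z": 3, "ax": 0, "ay": 0, "az": 0}
    - {"x": 0, "y": 0, "z": 2, "ax": 0, "ay": 0, "az": 0}

```text
time_s: 13.3
tool_pos: [0.6427, 0.0721, 0.0525]
tool_rot: [-180.0, 0.3, 0.1]
force: [0.4, -0.2, -0.6]
grip_width: 0.07
grasp_force: 0.0
```

jog_arm:
  motion:
    - {"x": 0, "y": 0, "z": 1.4, "ax": 0, "ay": 0, "az": 0}
    - {"x": 0, "y": 0, "z": 0.8, "ax": 0, "ay": 0, "az": 0}
    - {"x": 0, "y": 0, "z": 0.4, "ax": 0, "ay": 0, "az": 0}
    - {"x": 0, "y": 0, "z": 0, "ax": 0, "ay": 0, "az": 0}
    - {"x": 0, "y": 0, "z": 0, "ax": 0, "ay": 0, "az": 0}

```text
time_s: 13.8
tool_pos: [0.6461, 0.0715, 0.0315]
tool_rot: [-180.0, -0.1, -0.0]
force: [0.4, 0.4, 0.2]
grip_width: 0.0702
grasp_force: 0.0
```

jog_arm:
  motion:
    - {"x": 0, "y": 0, "z": 0, "ax": 0, "ay": 0, "az": 0}
    - {"x": 0, "y": 0, "z": 0, "ax": 0, "ay": 0, "az": 0}
    - {"x": 0, "y": 0, "z": 0, "ax": 0, "ay": 0, "az": 0}
    - {"x": 0, "y": 0, "z": 0, "ax": 0, "ay": 0, "az": 0}
    - {"x": 0, "y": 0, "z": 0, "ax": 0, "ay": 0, "az": 0}
  claw: -1

```text
time_s: 14.3
tool_pos: [0.6456, 0.0713, 0.0309]
tool_rot: [180.0, -0.0, -0.0]
force: [-0.5, 0.3, 1.7]
grip_width: 0.0475
grasp_force: 30.0
```

jog_arm:
  motion:
    - {"x": 0, "y": 0, "z": -2, "ax": 0, "ay": 0, "az": 0}
    - {"x": 0, "y": 0, "z": -4, "ax": 0, "ay": 0, "az": 0}
    - {"x": 0, "y": 0, "z": -4, "ax": 0, "ay": 0, "az": 0}
    - {"x": 0, "y": 0, "z": -3, "ax": 0, "ay": 0, "az": 0}
    - {"x": 0, "y": 0, "z": -0.6, "ax": 0, "ay": 0, "az": 0}

```text
time_s: 14.8
tool_pos: [0.6475, 0.072, 0.1709]
tool_rot: [-180.0, -0.4, -0.0]
force: [0.4, -0.8, -0.9]
grip_width: 0.0476
grasp_force: 30.0
```

```bash
python3 - <<'E'
from h import *
weigh(6); to(.6227,-.2375,.16); to(.51,.248,.16)
E
```

```text
Fz [-0.93 -2.12 -1.13 -1.4  -1.08 -0.97] -1.27
t 15.1 pos [0.6442 0.0707 0.1643] rot [179.97   0.2   -0.  ] F [-0.01 -0.2  -0.97] w 0.0477 gf 30.0 q7 -112.0
tool cm [-2.15 30.82  0.43] az -0.0
t 15.1 pos [0.6442 0.0707 0.1643] rot [179.97   0.2   -0.  ] F [-0.01 -0.2  -0.97] w 0.0477 gf 30.0 q7 -112.0
tool cm [-13.43 -17.73   0.43] az -0.0
```

About 1.3 N with sway on it, so empty (a full one would be ≥3.3 N). Tray spot (0.536, 0.317).

jog_arm:
  motion:
    - {"x": -1.0, "y": -2.5, "z": 0, "ax": 0, "ay": 0, "az": 0}
    - {"x": -1.7, "y": -4.0, "z": 0, "ax": 0, "ay": 0, "az": 0}
    - {"x": -1.7, "y": -4.0, "z": 0, "ax": 0, "ay": 0, "az": 0}
    - {"x": -1.7, "y": -4.0, "z": 0, "ax": 0, "ay": 0, "az": 0}
    - {"x": -1.7, "y": -4.0, "z": 0, "ax": 0, "ay": 0, "az": 0}

```text
time_s: 15.6
tool_pos: [0.5659, 0.2571, 0.165]
tool_rot: [180.0, 0.1, -0.0]
force: [0.4, 1.1, -0.3]
grip_width: 0.0477
grasp_force: 30.0
```

jog_arm:
  motion:
    - {"x": -1.7, "y": -3.0, "z": 0, "ax": 0, "ay": 0, "az": 0}
    - {"x": -1.0, "y": -2.0, "z": 0, "ax": 0, "ay": 0, "az": 0}
    - {"x": -0.5, "y": -1.0, "z": 0, "ax": 0, "ay": 0, "az": 0}
    - {"x": 0, "y": 0, "z": 0, "ax": 0, "ay": 0, "az": 0}
    - {"x": 0, "y": 0, "z": 0, "ax": 0, "ay": 0, "az": 0}

```text
time_s: 16.1
tool_pos: [0.5362, 0.3145, 0.1657]
tool_rot: [179.9, 0.0, -0.1]
force: [0.4, -0.4, -1.0]
grip_width: 0.0474
grasp_force: 30.0
```

```bash
python3 - <<'E'
from h import *
weigh(4); to(.536,.317,.035)
E
```

```text
Fz [-0.31 -1.15 -0.45 -0.17] -0.52
t 16.3 pos [0.5365 0.3144 0.1663] rot [ 1.7996e+02 -0.0000e+00 -1.7000e-01] F [-0.02  0.76 -0.17] w 0.0472 gf 30.0 q7 -137.0
tool cm [-0.05 -0.25 13.13] az -0.17
```

Empty confirmed.

jog_arm:
  motion:
    - {"x": 0, "y": -0.2, "z": 2, "ax": 0, "ay": 0, "az": 0}
    - {"x": 0, "y": 0, "z": 4, "ax": 0, "ay": 0, "az": 0}
    - {"x": 0, "y": 0, "z": 3, "ax": 0, "ay": 0, "az": 0}
    - {"x": 0, "y": 0, "z": 2, "ax": 0, "ay": 0, "az": 0}
    - {"x": 0, "y": 0, "z": 1, "ax": 0, "ay": 0, "az": 0}

```text
time_s: 16.8
tool_pos: [0.5349, 0.3163, 0.0442]
tool_rot: [179.9, 0.2, -0.1]
force: [-0.5, -0.4, -1.3]
grip_width: 0.0475
grasp_force: 30.0
```

jog_arm:
  motion:
    - {"x": 0, "y": 0, "z": 0.5, "ax": 0, "ay": 0, "az": 0}
    - {"x": 0, "y": 0, "z": 0.4, "ax": 0, "ay": 0, "az": 0}
    - {"x": 0, "y": 0, "z": 0.2, "ax": 0, "ay": 0, "az": 0}
    - {"x": 0, "y": 0, "z": 0, "ax": 0, "ay": 0, "az": 0}
    - {"x": 0, "y": 0, "z": 0, "ax": 0, "ay": 0, "az": 0}

```text
time_s: 17.3
tool_pos: [0.5358, 0.3185, 0.0363]
tool_rot: [-180.0, -0.1, -0.0]
force: [-0.7, 0.6, -0.5]
grip_width: 0.0471
grasp_force: 30.0
```

jog_arm:
  motion:
    - {"x": 0, "y": 0, "z": 0, "ax": 0, "ay": 0, "az": 0}
    - {"x": 0, "y": 0, "z": 0, "ax": 0, "ay": 0, "az": 0}
    - {"x": 0, "y": 0, "z": 0, "ax": 0, "ay": 0, "az": 0}
    - {"x": 0, "y": 0, "z": 0, "ax": 0, "ay": 0, "az": 0}
    - {"x": 0, "y": 0, "z": 0, "ax": 0, "ay": 0, "az": 0}
  claw: 0.4

```text
time_s: 17.8
tool_pos: [0.5355, 0.3182, 0.0356]
tool_rot: [180.0, -0.0, -0.0]
force: [-0.7, -0.0, -0.0]
grip_width: 0.0606
grasp_force: 0.0
```

jog_arm:
  motion:
    - {"x": 0, "y": 0, "z": -2, "ax": 0, "ay": 0, "az": 0}
    - {"x": 0, "y": 0, "z": -4, "ax": 0, "ay": 0, "az": 0}
    - {"x": 0, "y": 0, "z": -4, "ax": 0, "ay": 0, "az": 0}
    - {"x": 0, "y": 0, "z": -3, "ax": 0, "ay": 0, "az": 0}
    - {"x": 0, "y": 0, "z": -0.1, "ax": 0, "ay": 0, "az": 0}

```text
time_s: 18.3
tool_pos: [0.5375, 0.3203, 0.1716]
tool_rot: [-179.8, -0.4, 0.0]
force: [-0.2, -0.4, 0.7]
grip_width: 0.0607
grasp_force: 0.0
```

```bash
python3 - <<'E'
from h import *
c=env.camera_params("top");im=env.read_camera("top")[:,:,::-1].copy();cv2.imwrite("pics/t3.png",im)
for r in caps(im,c): print(*[v.round(4) for v in r])
to(.5365,-.0565,.16)
E
```

```text
[342.727  198.6064] [ 0.6468 -0.072 ] [ 0.6481 -0.0703]
[336.7329 242.0866] [ 0.5357 -0.0572] [ 0.5371 -0.0544]
t 18.35 pos [0.5365 0.3193 0.1691] rot [-179.89   -0.25   -0.  ] F [-0.63  0.52 -1.88] w 0.0612 gf 0.0 q7 -138.0
tool cm [-0.   37.58  0.91] az -0.0
```

jog_arm:
  motion:
    - {"x": 0.1, "y": 2.5, "z": 0, "ax": 0, "ay": 0, "az": 0}
    - {"x": 0, "y": 4.5, "z": 0, "ax": 0, "ay": 0, "az": 0}
    - {"x": 0, "y": 4.5, "z": 0, "ax": 0, "ay": 0, "az": 0}
    - {"x": 0, "y": 4.5, "z": 0, "ax": 0, "ay": 0, "az": 0}
    - {"x": 0, "y": 4.5, "z": 0, "ax": 0, "ay": 0, "az": 0}
  claw: 0.61

```text
time_s: 18.85
tool_pos: [0.5352, 0.1109, 0.1649]
tool_rot: [180.0, 0.1, -0.0]
force: [0.5, -0.2, -0.4]
grip_width: 0.0701
grasp_force: 0.0
```

jog_arm:
  motion:
    - {"x": 0, "y": 4.5, "z": 0, "ax": 0, "ay": 0, "az": 0}
    - {"x": 0, "y": 4.5, "z": 0, "ax": 0, "ay": 0, "az": 0}
    - {"x": 0, "y": 4.5, "z": 0, "ax": 0, "ay": 0, "az": 0}
    - {"x": 0, "y": 3.5, "z": 0, "ax": 0, "ay": 0, "az": 0}
    - {"x": 0, "y": 0, "z": 1, "ax": 0, "ay": 0, "az": 0}

```text
time_s: 19.35
tool_pos: [0.536, -0.0643, 0.1556]
tool_rot: [179.8, 0.0, -0.6]
force: [0.5, -0.7, -0.7]
grip_width: 0.0697
grasp_force: 0.0
```

jog_arm:
  motion:
    - {"x": 0, "y": 0, "z": 2, "ax": 0, "ay": 0, "az": 0}
    - {"x": 0, "y": 0, "z": 3, "ax": 0, "ay": 0, "az": 0}
    - {"x": 0, "y": 0, "z": 3, "ax": 0, "ay": 0, "az": 0}
    - {"x": 0, "y": 0, "z": 2, "ax": 0, "ay": 0, "az": 0}
    - {"x": 0, "y": 0, "z": 1.3, "ax": 0, "ay": 0, "az": 0}

```text
time_s: 19.85
tool_pos: [0.5341, -0.0558, 0.0405]
tool_rot: [-179.9, 0.3, 0.1]
force: [0.4, 0.3, -0.1]
grip_width: 0.07
grasp_force: 0.0
```

jog_arm:
  motion:
    - {"x": 0, "y": 0, "z": 0.8, "ax": 0, "ay": 0, "az": 0}
    - {"x": 0, "y": 0, "z": 0.5, "ax": 0, "ay": 0, "az": 0}
    - {"x": 0, "y": 0, "z": 0, "ax": 0, "ay": 0, "az": 0}
    - {"x": 0, "y": 0, "z": 0, "ax": 0, "ay": 0, "az": 0}
    - {"x": 0, "y": 0, "z": 0, "ax": 0, "ay": 0, "az": 0}

```text
time_s: 20.35
tool_pos: [0.5371, -0.057, 0.0314]
tool_rot: [180.0, -0.1, -0.0]
force: [0.0, 0.6, 0.1]
grip_width: 0.0701
grasp_force: 0.0
```

jog_arm:
  motion:
    - {"x": 0, "y": 0, "z": 0, "ax": 0, "ay": 0, "az": 0}
    - {"x": 0, "y": 0, "z": 0, "ax": 0, "ay": 0, "az": 0}
    - {"x": 0, "y": 0, "z": 0, "ax": 0, "ay": 0, "az": 0}
    - {"x": 0, "y": 0, "z": 0, "ax": 0, "ay": 0, "az": 0}
    - {"x": 0, "y": 0, "z": 0, "ax": 0, "ay": 0, "az": 0}
  claw: -1

```text
time_s: 20.85
tool_pos: [0.5365, -0.0565, 0.0307]
tool_rot: [-180.0, -0.0, 0.0]
force: [-0.8, 0.7, 1.0]
grip_width: 0.0474
grasp_force: 30.0
```

jog_arm:
  motion:
    - {"x": 0, "y": 0, "z": -2, "ax": 0, "ay": 0, "az": 0}
    - {"x": 0, "y": 0, "z": -4, "ax": 0, "ay": 0, "az": 0}
    - {"x": 0, "y": 0, "z": -4, "ax": 0, "ay": 0, "az": 0}
    - {"x": 0, "y": 0, "z": -3, "ax": 0, "ay": 0, "az": 0}
    - {"x": 0, "y": 0, "z": -0.6, "ax": 0, "ay": 0, "az": 0}

```text
time_s: 21.35
tool_pos: [0.5383, -0.0569, 0.1695]
tool_rot: [179.9, -0.3, -0.0]
force: [0.1, 0.2, -4.1]
grip_width: 0.0474
grasp_force: 30.1
```

```bash
python3 - <<'E'
from h import *
weigh(6); to(.6227,-.2375,.16); to(.51,.248,.16)
E
```

```text
Fz [-3.61 -4.91 -4.78 -4.43 -4.98 -5.4 ] -4.68
t 21.65 pos [ 0.5348 -0.0568  0.1641] rot [-179.94    0.24   -0.  ] F [-0.22  0.43 -5.4 ] w 0.0474 gf 30.1 q7 -94.0
tool cm [ 8.79 18.07  0.41] az -0.0
t 21.65 pos [ 0.5348 -0.0568  0.1641] rot [-179.94    0.24   -0.  ] F [-0.22  0.43 -5.4 ] w 0.0474 gf 30.1 q7 -94.0
tool cm [ -2.48 -30.48   0.41] az -0.0
```

Full. I'll check the cell position from the wrist camera before inserting.

```bash
python3 - <<'E'
from h import *
env.read_camera("top")
c=env.camera_params("wrist");im=env.read_camera("wrist")[:,:,::-1].copy()
ctr=np.array([.5398,-.2710]);a=np.deg2rad(-4.525);ex=np.array([np.cos(a),np.sin(a)]);ey=np.array([-ex[1],ex[0]])
for i in(-1,0,1):
  for j in(-.5,.5):
    q=ctr+ex*i*.08+ey*j*.08
    sq=[proj(np.r_[q+ex*s*.029+ey*d*.029,.03],c) for s,d in((1,1),(1,-1),(-1,-1),(-1,1))]
    cv2.polylines(im,[np.int32(np.array(sq)+.5)],True,(0,255,255),1)
cv2.imwrite("pics/w3.png",im)
E
```

```text
(no output)
```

View pics/w3.png

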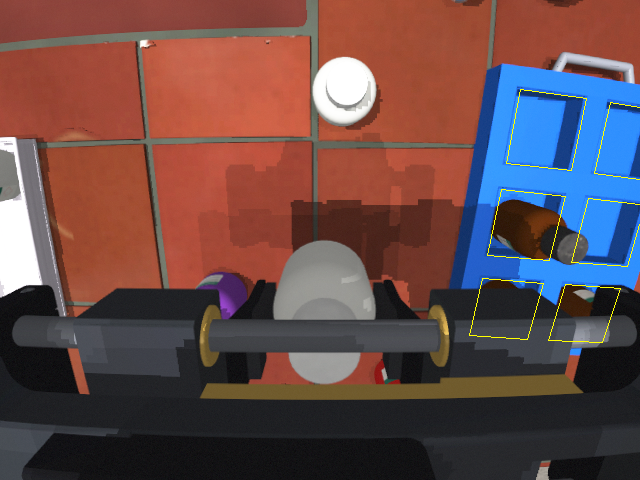

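The predicted cell outline (519,91)–(587,98) sits on the real one. Moving over cell (0.6225, -0.2375).

jog_arm:
  motion:
    - {"x": 1.2, "y": 2.5, "z": 0, "ax": 0, "ay": 0, "az": 0}
    - {"x": 1.8, "y": 4.0, "z": 0, "ax": 0, "ay": 0, "az": 0}
    - {"x": 1.8, "y": 4.0, "z": 0, "ax": 0, "ay": 0, "az": 0}
    - {"x": 1.8, "y": 3.8, "z": 0, "ax": 0, "ay": 0, "az": 0}
    - {"x": 1.0, "y": 2.0, "z": 0, "ax": 0, "ay": 0, "az": 0}

```text
time_s: 22.25
tool_pos: [0.6123, -0.2253, 0.1646]
tool_rot: [179.9, 0.1, -0.3]
force: [-1.1, 0.0, -4.3]
grip_width: 0.0473
grasp_force: 30.1
```

jog_arm:
  motion:
    - {"x": 0.7, "y": 1.3, "z": 0, "ax": 0, "ay": 0, "az": 0}
    - {"x": 0.3, "y": 0.5, "z": 0, "ax": 0, "ay": 0, "az": 0}
    - {"x": 0, "y": 0, "z": 0, "ax": 0, "ay": 0, "az": 0}
    - {"x": 0, "y": 0, "z": 2, "ax": 0, "ay": 0, "az": 0}
    - {"x": 0, "y": 0, "z": 3, "ax": 0, "ay": 0, "az": 0}

```text
time_s: 22.75
tool_pos: [0.624, -0.2362, 0.1183]
tool_rot: [179.9, -0.2, 0.1]
force: [0.3, 0.3, -4.5]
grip_width: 0.0478
grasp_force: 30.1
```

jog_arm:
  motion:
    - {"x": 0, "y": 0, "z": 2, "ax": 0, "ay": 0, "az": 0}
    - {"x": 0, "y": 0, "z": 1.5, "ax": 0, "ay": 0, "az": 0}
    - {"x": 0, "y": 0, "z": 1, "ax": 0, "ay": 0, "az": 0}
    - {"x": 0, "y": 0, "z": 0, "ax": 0, "ay": 0, "az": 0}
    - {"x": 0, "y": 0, "z": 0, "ax": 0, "ay": 0, "az": 0}

```text
time_s: 23.25
tool_pos: [0.623, -0.2376, 0.0724]
tool_rot: [180.0, -0.1, 0.0]
force: [-0.3, -0.0, -3.7]
grip_width: 0.0472
grasp_force: 30.1
```

```bash
python3 - <<'E'
from h import *
c=env.camera_params("wrist");im=env.read_camera("wrist")[:,:,::-1].copy();cv2.imwrite("pics/w4.png",im)
to(.6225,-.2375,.0365)
E
```

```text
t 23.3 pos [ 0.6233 -0.2378  0.0729] rot [ 1.7996e+02 -1.1000e-01  0.0000e+00] F [ 0.03  0.92 -3.44] w 0.0477 gf 30.1 q7 -85.0
tool cm [-0.08 -0.03  3.64] az 0.0
```

View pics/w4.png

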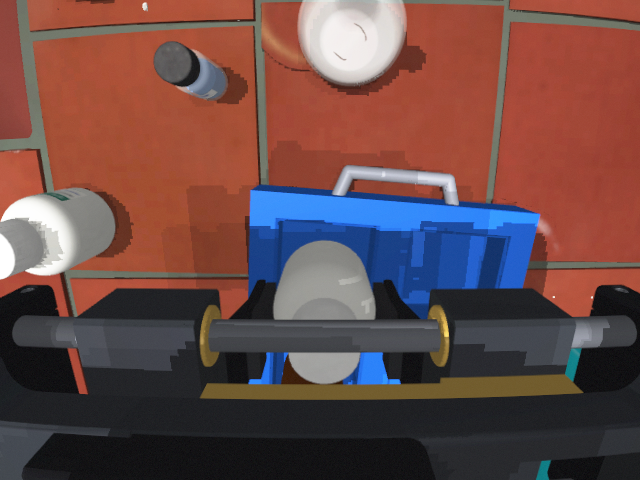

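The bottle (centre x≈324) sits centred between the cell walls at x≈275 and 375. Lowering gently.

jog_arm:
  motion:
    - {"x": 0, "y": 0, "z": 0.8, "ax": 0, "ay": 0, "az": 0}
    - {"x": 0, "y": 0, "z": 0.8, "ax": 0, "ay": 0, "az": 0}
    - {"x": 0, "y": 0, "z": 0.6, "ax": 0, "ay": 0, "az": 0}
    - {"x": 0, "y": 0, "z": 0.5, "ax": 0, "ay": 0, "az": 0}
    - {"x": 0, "y": 0, "z": 0.3, "ax": 0, "ay": 0, "az": 0}

```text
time_s: 23.8
tool_pos: [0.622, -0.2377, 0.0406]
tool_rot: [-180.0, 0.1, -0.0]
force: [-0.5, -0.2, -4.6]
grip_width: 0.0474
grasp_force: 30.1
```

jog_arm:
  motion:
    - {"x": 0, "y": 0, "z": 0.3, "ax": 0, "ay": 0, "az": 0}
    - {"x": 0, "y": 0, "z": 0.2, "ax": 0, "ay": 0, "az": 0}
    - {"x": 0, "y": 0, "z": 0.0, "ax": 0, "ay": 0, "az": 0}
    - {"x": 0, "y": 0, "z": 0, "ax": 0, "ay": 0, "az": 0}
    - {"x": 0, "y": 0, "z": 0, "ax": 0, "ay": 0, "az": 0}

```text
time_s: 24.3
tool_pos: [0.6226, -0.2379, 0.0369]
tool_rot: [180.0, -0.0, -0.0]
force: [-0.1, 0.2, -4.9]
grip_width: 0.0474
grasp_force: 30.1
```

```bash
python3 - <<'E'
from h import *
weigh(3);to(.6225,-.2375,.0362)
E
```

```text
Fz [-3.95 -4.4  -4.33] -4.22
t 24.45 pos [ 0.6225 -0.2378  0.0368] rot [ 1.7999e+02 -2.0000e-02 -0.0000e+00] F [ 0.32  0.18 -4.33] w 0.0475 gf 30.1 q7 -86.0
tool cm [ 0.   -0.03  0.06] az -0.0
```

jog_arm:
  motion:
    - {"x": 0, "y": 0, "z": 0.1, "ax": 0, "ay": 0, "az": 0}
    - {"x": 0, "y": 0, "z": 0, "ax": 0, "ay": 0, "az": 0}
    - {"x": 0, "y": 0, "z": 0.0, "ax": 0, "ay": 0, "az": 0}
    - {"x": 0, "y": 0, "z": 0, "ax": 0, "ay": 0, "az": 0}
    - {"x": 0, "y": 0, "z": 0, "ax": 0, "ay": 0, "az": 0}

```text
time_s: 24.95
tool_pos: [0.6226, -0.2379, 0.0358]
tool_rot: [180.0, -0.0, -0.0]
force: [-0.4, -0.3, -1.5]
grip_width: 0.0476
grasp_force: 30.1
```

jog_arm:
  motion:
    - {"x": 0, "y": 0, "z": 0, "ax": 0, "ay": 0, "az": 0}
    - {"x": 0, "y": 0, "z": 0, "ax": 0, "ay": 0, "az": 0}
    - {"x": 0, "y": 0, "z": 0.0, "ax": 0, "ay": 0, "az": 0}
    - {"x": 0, "y": 0, "z": 0, "ax": 0, "ay": 0, "az": 0}
    - {"x": 0, "y": 0, "z": 0, "ax": 0, "ay": 0, "az": 0}
  claw: 0.4

```text
time_s: 25.45
tool_pos: [0.6225, -0.2379, 0.0357]
tool_rot: [180.0, -0.0, -0.0]
force: [0.6, 0.6, 0.9]
grip_width: 0.0609
grasp_force: 0.0
```

jog_arm:
  motion:
    - {"x": 0, "y": 0, "z": -2, "ax": 0, "ay": 0, "az": 0}
    - {"x": 0, "y": 0, "z": -4, "ax": 0, "ay": 0, "az": 0}
    - {"x": 0, "y": 0, "z": -4, "ax": 0, "ay": 0, "az": 0}
    - {"x": 0, "y": 0, "z": -3, "ax": 0, "ay": 0, "az": 0}
    - {"x": 0, "y": 0, "z": -0.1, "ax": 0, "ay": 0, "az": 0}

```text
time_s: 25.95
tool_pos: [0.6254, -0.2382, 0.1723]
tool_rot: [179.8, -0.5, -0.0]
force: [0.6, 1.0, 0.1]
grip_width: 0.0608
grasp_force: 0.0
```

jog_arm:
  motion:
    - {"x": 0, "y": -2, "z": 0, "ax": 0, "ay": 0, "az": 0}
    - {"x": 0, "y": -3, "z": 0, "ax": 0, "ay": 0, "az": 0}
    - {"x": 0, "y": -3, "z": 0, "ax": 0, "ay": 0, "az": 0}
    - {"x": 0, "y": -1, "z": 0, "ax": 0, "ay": 0, "az": 0}
    - {"x": 0, "y": 0, "z": 0, "ax": 0, "ay": 0, "az": 0}

```text
time_s: 26.45
tool_pos: [0.6218, -0.1444, 0.1655]
tool_rot: [-179.9, 0.1, 0.3]
force: [0.6, -0.7, 0.6]
grip_width: 0.0611
grasp_force: 0.0
```

```bash
python3 - <<'E'
from h import *
im=env.read_camera("top")[:,:,::-1].copy();cv2.imwrite("pics/t4.png",im)
w=env.read_camera("wrist")[:,:,::-1]
cv2.imwrite("pics/m4.png",np.hstack([cv2.resize(im[150:320,160:480],None,fx=1.25,fy=1.25),w[:212,:400]][::1]) if False else np.vstack([cv2.resize(im[170:300,160:480],None,fx=2,fy=2),w[:300]]))
c=env.camera_params("top")
for r in caps(im,c): print(*[v.round(4) for v in r])
to(.648,-.0715,.16)
E
```

```text
t 26.55 pos [ 0.6219 -0.1489  0.1657] rot [ 1.7994e+02  8.0000e-02 -4.0000e-02] F [-0.47  0.51 -0.19] w 0.061 gf 0.0 q7 -91.0
tool cm [ 2.61 -7.74  0.57] az -0.04
```

View pics/m4.png

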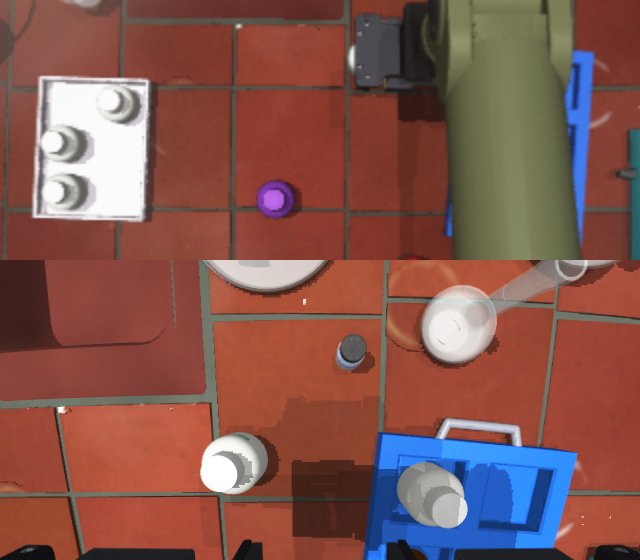

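Three bottles stand in the tray and one upright in the cell (wrist (435,500)). The last white bottle is at (230,465) in the mosaic; checking whether it has moved.

```bash
python3 - <<'E'
from h import *
c=env.camera_params("wrist"); print(proj([.648,-.0715,.078],c),unproj((221,211),.078,c))
E
```

```text
[215.64199244 215.21919965] [ 0.6510304  -0.07559566  0.078     ]
```

jog_arm:
  motion:
    - {"x": 0.6, "y": -1.5, "z": 0, "ax": 0, "ay": 0, "az": 0}
    - {"x": 0.9, "y": -3.0, "z": 0, "ax": 0, "ay": 0, "az": 0}
    - {"x": 0.7, "y": -2.0, "z": 0, "ax": 0, "ay": 0, "az": 0}
    - {"x": 0.4, "y": -1.0, "z": 0, "ax": 0, "ay": 0, "az": 0}
    - {"x": 0, "y": 0, "z": 1, "ax": 0, "ay": 0, "az": 0}
  claw: 0.61

```text
time_s: 27.05
tool_pos: [0.6499, -0.0708, 0.1575]
tool_rot: [-180.0, -0.2, 0.1]
force: [0.3, 0.3, -0.1]
grip_width: 0.0699
grasp_force: 0.0
```

jog_arm:
  motion:
    - {"x": 0, "y": 0, "z": 2, "ax": 0, "ay": 0, "az": 0}
    - {"x": 0, "y": 0, "z": 3, "ax": 0, "ay": 0, "az": 0}
    - {"x": 0, "y": 0, "z": 3, "ax": 0, "ay": 0, "az": 0}
    - {"x": 0, "y": 0, "z": 2, "ax": 0, "ay": 0, "az": 0}
    - {"x": 0, "y": 0, "z": 1.3, "ax": 0, "ay": 0, "az": 0}

```text
time_s: 27.55
tool_pos: [0.6466, -0.0752, 0.0405]
tool_rot: [180.0, 0.2, -0.2]
force: [0.4, -1.0, 0.8]
grip_width: 0.0702
grasp_force: 0.0
```

jog_arm:
  motion:
    - {"x": 0, "y": 0, "z": 0.8, "ax": 0, "ay": 0, "az": 0}
    - {"x": 0, "y": 0, "z": 0.5, "ax": 0, "ay": 0, "az": 0}
    - {"x": 0, "y": 0, "z": 0, "ax": 0, "ay": 0, "az": 0}
    - {"x": 0, "y": 0, "z": 0, "ax": 0, "ay": 0, "az": 0}
    - {"x": 0, "y": 0, "z": 0, "ax": 0, "ay": 0, "az": 0}

```text
time_s: 28.05
tool_pos: [0.6491, -0.0728, 0.0316]
tool_rot: [180.0, -0.1, 0.0]
force: [0.1, -0.0, 0.6]
grip_width: 0.0701
grasp_force: 0.0
```

jog_arm:
  motion:
    - {"x": 0, "y": 0, "z": 0, "ax": 0, "ay": 0, "az": 0}
    - {"x": 0, "y": 0, "z": 0, "ax": 0, "ay": 0, "az": 0}
    - {"x": 0, "y": 0, "z": 0, "ax": 0, "ay": 0, "az": 0}
    - {"x": 0, "y": 0, "z": 0, "ax": 0, "ay": 0, "az": 0}
    - {"x": 0, "y": 0, "z": 0, "ax": 0, "ay": 0, "az": 0}
  claw: -1

```text
time_s: 28.55
tool_pos: [0.6485, -0.0721, 0.0307]
tool_rot: [-180.0, -0.0, 0.0]
force: [-0.5, 2.0, 2.8]
grip_width: 0.0472
grasp_force: 30.0
```

jog_arm:
  motion:
    - {"x": 0, "y": 0, "z": -2, "ax": 0, "ay": 0, "az": 0}
    - {"x": 0, "y": 0, "z": -4, "ax": 0, "ay": 0, "az": 0}
    - {"x": 0, "y": 0, "z": -4, "ax": 0, "ay": 0, "az": 0}
    - {"x": 0, "y": 0, "z": -3, "ax": 0, "ay": 0, "az": 0}
    - {"x": 0, "y": 0, "z": -0.6, "ax": 0, "ay": 0, "az": 0}

```text
time_s: 29.05
tool_pos: [0.6503, -0.0729, 0.1701]
tool_rot: [179.9, -0.3, -0.0]
force: [1.2, 1.0, -4.0]
grip_width: 0.0474
grasp_force: 30.1
```

```bash
python3 - <<'E'
from h import *
weigh(6); to(.6164,-.3172,.16); to(.51,.248,.16)
E
```

```text
Fz [-3.77 -3.64 -3.71 -3.46 -4.29 -4.3 ] -3.86
t 29.35 pos [ 0.6468 -0.073   0.1637] rot [-179.98    0.26   -0.  ] F [ 0.45 -0.13 -4.3 ] w 0.0473 gf 30.1 q7 -98.0
tool cm [-3.04 24.42  0.37] az -0.0
t 29.35 pos [ 0.6468 -0.073   0.1637] rot [-179.98    0.26   -0.  ] F [ 0.45 -0.13 -4.3 ] w 0.0473 gf 30.1 q7 -98.0
tool cm [-13.68 -32.1    0.37] az -0.0
```

Full. To the free cell at (0.616, -0.317).

jog_arm:
  motion:
    - {"x": -0.4, "y": 2.5, "z": 0, "ax": 0, "ay": 0, "az": 0}
    - {"x": -0.5, "y": 4.0, "z": 0, "ax": 0, "ay": 0, "az": 0}
    - {"x": -0.5, "y": 4.0, "z": 0, "ax": 0, "ay": 0, "az": 0}
    - {"x": -0.5, "y": 4.0, "z": 0, "ax": 0, "ay": 0, "az": 0}
    - {"x": -0.5, "y": 4.0, "z": 0, "ax": 0, "ay": 0, "az": 0}

```text
time_s: 29.85
tool_pos: [0.6231, -0.2592, 0.1645]
tool_rot: [-179.9, 0.1, 0.0]
force: [0.5, -0.1, -3.6]
grip_width: 0.0476
grasp_force: 30.1
```

jog_arm:
  motion:
    - {"x": -0.4, "y": 3.0, "z": 0, "ax": 0, "ay": 0, "az": 0}
    - {"x": -0.3, "y": 2.0, "z": 0, "ax": 0, "ay": 0, "az": 0}
    - {"x": -0.1, "y": 1.0, "z": 0, "ax": 0, "ay": 0, "az": 0}
    - {"x": 0, "y": 0, "z": 2, "ax": 0, "ay": 0, "az": 0}
    - {"x": 0, "y": 0, "z": 3, "ax": 0, "ay": 0, "az": 0}

```text
time_s: 30.35
tool_pos: [0.6186, -0.3164, 0.1179]
tool_rot: [180.0, -0.3, 0.1]
force: [0.5, 0.8, -3.1]
grip_width: 0.0472
grasp_force: 30.1
```

jog_arm:
  motion:
    - {"x": 0, "y": 0, "z": 2, "ax": 0, "ay": 0, "az": 0}
    - {"x": 0, "y": 0, "z": 1.5, "ax": 0, "ay": 0, "az": 0}
    - {"x": 0, "y": 0, "z": 1, "ax": 0, "ay": 0, "az": 0}
    - {"x": 0, "y": 0, "z": 0, "ax": 0, "ay": 0, "az": 0}
    - {"x": 0, "y": 0, "z": 0, "ax": 0, "ay": 0, "az": 0}

```text
time_s: 30.85
tool_pos: [0.6171, -0.3175, 0.0723]
tool_rot: [180.0, -0.1, 0.0]
force: [0.7, -0.2, -3.6]
grip_width: 0.0473
grasp_force: 30.1
```

```bash
python3 - <<'E'
from h import *
im=env.read_camera("wrist")[:,:,::-1].copy();cv2.imwrite("pics/w5.png",im)
to(.6162,-.3174,.0357)
E
```

```text
t 30.9 pos [ 0.6174 -0.3178  0.0729] rot [ 1.7995e+02 -1.1000e-01  1.0000e-02] F [-0.24  0.73 -3.77] w 0.0478 gf 30.1 q7 -79.0
tool cm [-0.12 -0.04  3.72] az 0.01
```

View pics/w5.png

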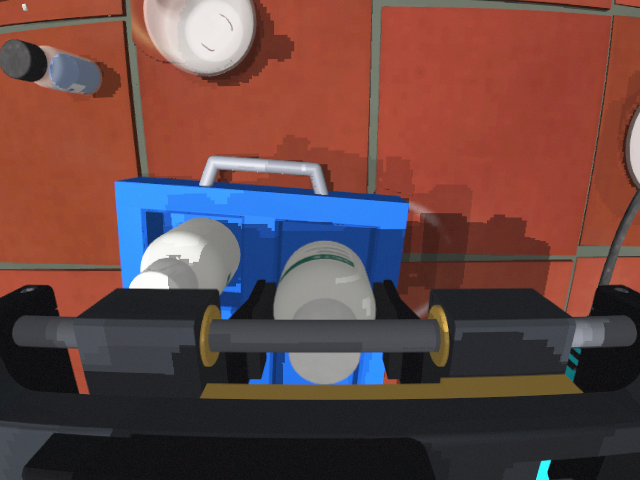

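Centred again (walls x≈277 and 378, bottle 325). Lower, release and retreat.

jog_arm:
  motion:
    - {"x": 0, "y": 0, "z": 0.8, "ax": 0, "ay": 0, "az": 0}
    - {"x": 0, "y": 0, "z": 0.8, "ax": 0, "ay": 0, "az": 0}
    - {"x": 0, "y": 0, "z": 0.6, "ax": 0, "ay": 0, "az": 0}
    - {"x": 0, "y": 0, "z": 0.5, "ax": 0, "ay": 0, "az": 0}
    - {"x": 0, "y": 0, "z": 0.3, "ax": 0, "ay": 0, "az": 0}

```text
time_s: 31.4
tool_pos: [0.6159, -0.3177, 0.0406]
tool_rot: [-180.0, 0.1, -0.0]
force: [1.1, 0.3, -4.5]
grip_width: 0.0472
grasp_force: 30.1
```

jog_arm:
  motion:
    - {"x": 0, "y": 0, "z": 0.3, "ax": 0, "ay": 0, "az": 0}
    - {"x": 0, "y": 0, "z": 0.2, "ax": 0, "ay": 0, "az": 0}
    - {"x": 0, "y": 0, "z": 0.1, "ax": 0, "ay": 0, "az": 0}
    - {"x": 0, "y": 0, "z": 0, "ax": 0, "ay": 0, "az": 0}
    - {"x": 0, "y": 0, "z": 0, "ax": 0, "ay": 0, "az": 0}

```text
time_s: 31.9
tool_pos: [0.6166, -0.3179, 0.0358]
tool_rot: [180.0, -0.0, -0.0]
force: [0.2, 0.7, -3.2]
grip_width: 0.0473
grasp_force: 30.1
```

```bash
python3 - <<'E'
from h import *
weigh(2);to(.6162,-.3174,.0357)
E
```

```text
Fz [-2.14 -1.86] -2.0
t 32.0 pos [ 0.6165 -0.3179  0.0358] rot [ 1.7999e+02 -2.0000e-02 -0.0000e+00] F [-0.19 -0.3  -1.86] w 0.0475 gf 30.1 q7 -79.0
tool cm [-0.03 -0.05  0.01] az -0.0
```

jog_arm:
  motion:
    - {"x": 0, "y": 0, "z": 0, "ax": 0, "ay": 0, "az": 0}
    - {"x": 0, "y": 0, "z": 0, "ax": 0, "ay": 0, "az": 0}
    - {"x": 0, "y": 0, "z": 0.0, "ax": 0, "ay": 0, "az": 0}
    - {"x": 0, "y": 0, "z": 0, "ax": 0, "ay": 0, "az": 0}
    - {"x": 0, "y": 0, "z": 0, "ax": 0, "ay": 0, "az": 0}
  claw: 0.4

```text
time_s: 32.5
tool_pos: [0.6165, -0.3179, 0.0358]
tool_rot: [180.0, -0.0, -0.0]
force: [0.4, -0.6, 0.3]
grip_width: 0.0607
grasp_force: 0.0
```

jog_arm:
  motion:
    - {"x": 0, "y": 0, "z": -2, "ax": 0, "ay": 0, "az": 0}
    - {"x": 0, "y": 0, "z": -4, "ax": 0, "ay": 0, "az": 0}
    - {"x": 0, "y": 0, "z": -4, "ax": 0, "ay": 0, "az": 0}
    - {"x": 0, "y": 0, "z": -4, "ax": 0, "ay": 0, "az": 0}
    - {"x": 0, "y": 0, "z": -3, "ax": 0, "ay": 0, "az": 0}

```text
time_s: 33.0
tool_pos: [0.6171, -0.3178, 0.2088]
tool_rot: [179.9, -0.2, 0.0]
force: [0.2, -0.4, 0.3]
grip_width: 0.0607
grasp_force: 0.0
```

jog_arm:
  motion:
    - {"x": 0, "y": -3, "z": 0, "ax": 0, "ay": 0, "az": 0}
    - {"x": 0, "y": -4.5, "z": 0, "ax": 0, "ay": 0, "az": 0}
    - {"x": 0, "y": -4.5, "z": 0, "ax": 0, "ay": 0, "az": 0}
    - {"x": 0, "y": -4.5, "z": 0, "ax": 0, "ay": 0, "az": 0}
    - {"x": 0, "y": -4.5, "z": 0, "ax": 0, "ay": 0, "az": 0}

```text
time_s: 33.5
tool_pos: [0.6162, -0.106, 0.2058]
tool_rot: [180.0, -0.0, -0.0]
force: [0.2, 1.3, -0.1]
grip_width: 0.0603
grasp_force: 0.0
```

jog_arm:
  motion:
    - {"x": 0, "y": -4.5, "z": 0, "ax": 0, "ay": 0, "az": 0}
    - {"x": 0, "y": -4.5, "z": 0, "ax": 0, "ay": 0, "az": 0}
    - {"x": 0, "y": -3, "z": 0, "ax": 0, "ay": 0, "az": 0}
    - {"x": 0, "y": 0, "z": 0, "ax": 0, "ay": 0, "az": 0}
    - {"x": 0, "y": 0, "z": 0, "ax": 0, "ay": 0, "az": 0}

```text
time_s: 34.0
tool_pos: [0.6164, 0.0129, 0.2058]
tool_rot: [180.0, -0.0, 0.1]
force: [0.3, -0.8, 0.1]
grip_width: 0.0607
grasp_force: 0.0
```

```bash
python3 - <<'E'
from h import *
im=env.read_camera("top")[:,:,::-1].copy();s=env.read_camera("scene")[:,:,::-1]
cv2.imwrite("pics/f.png",np.vstack([cv2.resize(im[165:320,160:480],None,fx=2,fy=2),s[190:400]][:2])[:600])
to(.6,0,.2)
E
```

```text
t 34.1 pos [0.6166 0.0102 0.2054] rot [ 1.7993e+02  1.0000e-02 -1.3000e-01] F [ 0.36 -0.68 -0.24] w 0.0606 gf 0.0 q7 -105.0
tool cm [-1.65  1.03  0.54] az -0.13
```

View pics/f.png

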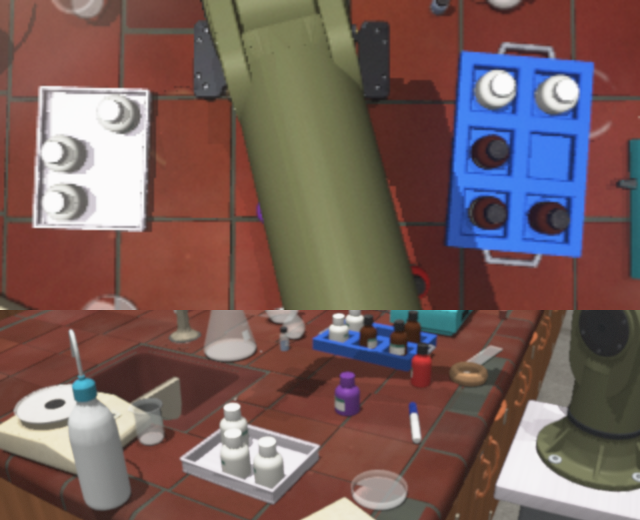

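The picture shows three empties in the tray, two full bottles in the cells, and the ambers, vial, purple and red in place, with no loose white bottle left. Handing in.

```bash
python3 -c "
from cell import env
print(env.sign_off())"
```

```text
the job is handed in; nothing more can be done
None
```

I handed the job in at about 34 s: both full bottles stand in rack cells, the three empties stand in the tray, and the last picture shows the brown bottles, vial and look-alikes in place, but the sign-off gave no verdict.

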